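# Reverse the stripped regulator parts into the assembly rack

### The arm

A 6-joint arm with a two-finger parallel gripper is mounted at the origin on the work surface. World frame = base frame: x ahead of the robot, y to its left, z up, the work surface at z = 0. Lengths are in m, angles in rad, forces in N, time in s.
With the tool pointing down it reaches from about 0.3 to 0.775 m from the base axis. Payload 14.6 kg.
Tool frame: the origin (TCP) lies at the very end of the fingers, on their centre line; the grasp point (between the pads) lies ctrl.grasp_offset behind it (ctrl.grasp_offset is the distance from the TCP to the grasp point, in m); z points along the fingers, y is the direction in which the jaws open and shut (so a half turn about z gives the same grasp; the last joint's range is limited). The gripper opens to 94 mm and grips with 3 to 60 N. Pads are 16 mm wide; open, the fingers measure 119 mm over their backs; the gripper's body (75 mm by 177 mm) begins 78 mm behind the grasp point.
Start: joints at [-1.399, 0.3, 1.521, -0, 1.321, -0.067], TCP at [0.13, -0.534, 0.205] pointing down, gripper open.
Joint ranges: [-3.03, 3.03], [-0.79, 2.21], [0.23, 2.52], [-1.04, 4.18], [0, 3.07], [-2.55, 2.55]. Speed limits (rad/s): [2.22, 2.22, 2.57, 3.14, 3.14, 3.14].

### API

Orientations are given as [roll, pitch, yaw] about the fixed x, y, z axes, in that order (R = Rz(yaw) Ry(pitch) Rx(roll)).
In Python, from station import ctrl gives the robot as it stands. The module is installed in compiled form; this text tells all that it offers.
- The arm moves only by the tool carry_out, never from a script. Its argument "deltas" is a list of rows, each an object of numbers: "x", "y", "z": the shift along the tool's x, y, z in units of 0.02 m (1.0 is 0.02 m); "wx", "wy", "wz": the turn, a rotation vector about the tool's x, y, z in units of 0.08 rad (1.0 is 0.08 rad); "jaw": the opening in per cent of the stroke, from 0 (shut) to 100 (fully open). A call has 1 to 12 rows; each row shifts and turns the commanded pose from where the row before left it, along the tool's axes as they then stand; what a row does not reach is not made up. A row lasts 1/12 s, in which the tool goes at most 41.7 mm and 7.16 degrees, less where a joint would pass 70% of its speed; a pose out of reach is approached as far as the arm can. A call with a number of a shift or a turn outside -1 to 1 is refused whole. A call with a gripper value outside its range is refused whole. The fingers move at their own pace and stop on an object; "squeeze" is the grip in N (left out, the last holds). Time passes only in rows, so rows that do not move let the fingers close. It gives the time, the measured TCP pose, the force and the opening at its end, in the units of the state.
- ctrl.get_obs(): the state, without advancing time (a new reading comes with each control period).
- ctrl.camera(name): name is "scene" or "top" or "wrist"; returns the picture (420x560x3 uint8, blue, green, red); there is no depth.
- ctrl.camera_params(name): a dict with "mtx" (3x3 intrinsics, pixels), "origin" and "attitude" of the camera in the world. Camera axes: x right, y down, z forward; pixel columns grow to the right and rows downward; lengths in m; the calibration is good to about 2 mm. A picture is of the moment at which its call begins: read the wrist's pose just before it. camera_params takes no time and is no camera call; for the wrist camera it gives the pose at the moment of the call.
- ctrl.hand_in(): hands the job in, once; it reports no verdict.
Trained networks look in the newest picture that a camera, given by its name, has taken for a name from the list of things; names that differ only in an ending like _2 or _b are one class to them, and where a whole thing is asked for, a point or a joint stands for the part that bears it (a point fixed in the world has none). Each returns a list of dicts, best first, with "conf" (0 to 1); they miss things now and then, are a little off and sometimes report something else, mostly with a low value. They report only what shows in the picture. A call takes as long as a camera call. They do not tell look-alikes from the thing itself.
- ctrl.boxes_of(camera, label): "rect" ([left, top, right, bottom] in pixels, round what is visible of it).
- ctrl.mark_of(camera, label): "position" ([row, column] in pixels: a listed point, or the origin of a listed thing).
The state is a dict: "time_s": time; "qpos": joint angles; "joint_vel": joint speeds; "tau": joint torques, N m; "ee_pos": TCP position; "eef_rot": TCP orientation; "force": force on the tool from outside, world axes, zero at the start; "moment": the same for the moment, N m; "grip_width": finger opening in m.
Only numpy, scipy, OpenCV 4.12 (cv2) and the standard library are available. Lean on these libraries where they do the work, as an engineer would, in place of code of your own. Each camera call takes 0.05 s, during which the arm holds its last target.

### The job

Four stripped regulator parts stand in a row on the coloured pads of the grey strip-down rack; move all four to the aluminium assembly rack in reverse order, so that the part now nearest the red end of its rack ends up in the place farthest from the red end of the assembly rack, and so on along the row. Stand each part upright in the middle of its place, set it down without dropping it, and leave the regulator body between the racks where it is.

Things in the scene. Friction and masses are not known exactly. Their poses are not given: they have to be found in the camera images.
- union_c (a point): brass inlet union, 54 mm tall, standing upright: 40 mm round foot flange 6 mm thick, a hexagon 36 mm across flats (41.6 mm across corners) from 18 to 44 mm above its underside, a 26 mm spigot on top. Two of the flats face its own +y and -y. The point is on its axis half-way up (27 mm above the underside). z is up.
- cup_c (a point): chrome spring cup, plain round, open at the top, 44 mm outside diameter, 40 mm tall, 4 mm wall. The point is on its axis half-way up (20 mm above the underside). z is up.
- diaphragm_c (a point): black rubber diaphragm disc, 54 mm diameter and 6 mm thick, with a 28 mm steel washer (its top 8 mm above the underside) and an upright steel stem of 20 mm diameter that ends 58 mm above the underside; grasp it by the stem. The point is on its axis half-way up (29 mm above the underside, on the stem). z is up.
- valve_c (a point): relief valve cartridge, round, 50 mm tall: steel foot of 40 mm diameter up to 18 mm, above it a blue plastic cap of 36 mm diameter. The point is on its axis half-way up (25 mm above the underside). z is up.
- pad_union: green plastic pad fixed on the grey strip-down rack, 62 (x, along the row) x 70 x 4 mm; the brass union stands on it at the start. Origin at the centre of its underside; its top is 10 mm above the worktop. Its x axis runs along the rack, away from the red end block. Neighbouring pads are 75 mm apart, in any order.
- pad_cup: orange plastic pad fixed on the grey strip-down rack, 62 (x, along the row) x 70 x 4 mm; the spring cup stands on it at the start. Origin at the centre of its underside; its top is 10 mm above the worktop. Its x axis runs along the rack, away from the red end block. Neighbouring pads are 75 mm apart, in any order.
- pad_diaphragm: white plastic pad fixed on the grey strip-down rack, 62 (x, along the row) x 70 x 4 mm; the diaphragm stands on it at the start. Origin at the centre of its underside; its top is 10 mm above the worktop. Its x axis runs along the rack, away from the red end block. Neighbouring pads are 75 mm apart, in any order.
- pad_valve: yellow plastic pad fixed on the grey strip-down rack, 62 (x, along the row) x 70 x 4 mm; the relief valve stands on it at the start. Origin at the centre of its underside; its top is 10 mm above the worktop. Its x axis runs along the rack, away from the red end block. Neighbouring pads are 75 mm apart, in any order.
- build_rack: fixed aluminium assembly rack, 344 x 84 mm, origin at centre of underside on the worktop; x runs along the row away from its red end block (22 mm high, at -x; plain 14 mm end at +x). Four places at x = -112.5, -37.5, 37.5, 112.5 mm, y = 0, each in a blue 60 mm ring; floor 8 mm above worktop. Ribs 5 mm thick, 6 mm above the floor, between places; long sides open.
- regulator: cast aluminium regulator body, bystander, loose, 0.9 kg, standing between the two racks: 84 mm flange diameter, 68 mm tall, with a brass union stub reaching 80 mm from its axis along its +x. Origin at the centre of its underside.
Mind the look-alikes: they are no part of the job. Of the things shaped like the part that bears union_c, the brass one is meant. What is shaped like the part that bears diaphragm_c but turquoise is not meant.

How it is judged:
By the outcome, as a careful person would: the job done as asked, in the order asked, and still so for the second after the job is handed in, with the robot touching nothing.
It also fails if it takes over 122 s, if anything falls off the work surface, if the arm or the gripper's body presses on something with over 40 N, if the wrist force passes 120 N, or if a joint passes its speed limit or range.

## Working session

There is one attempt and no reset: what is moved stays moved. The work goes in short steps, Python scripts to look and compute and a tool call to move; the robot and the scene stay as the last step left them, time stands still between calls to the robot, and variables do not carry over. Pictures are saved under pics/ and viewed, and the job is handed in when it is done.

Besides the shell and the picture viewer there is one more tool, called after ">>>" by a JSON object that holds its "op" and its "data", one argument or row to a line. carry_out: Moves the arm, as the interface text tells. Its arguments: {"type":"object","properties":{"deltas":{"type":"array"},"squeeze":{"type":"number"}},"required":["deltas"]}

```bash
mkdir -p pics; ls; python3 - <<'E'
from station import ctrl
import cv2
o=ctrl.get_obs()
for k in o: print(k,o[k])
print(ctrl.grasp_offset)
for n in ["scene","top"]:
    im=ctrl.camera(n); cv2.imwrite(f"pics/{n}0.png",im)
    print(n,ctrl.camera_params(n))
E
```

```text
pics
time_s 0.0
qpos [-1.39862514e+00  3.00482563e-01  1.52161639e+00  5.24539196e-06
  1.32070247e+00 -6.66038746e-02]
joint_vel [-0.0012316  -0.00072399 -0.00075088 -0.00026709  0.00033085 -0.00073445]
tau [ 1.16898968e-04 -5.31804264e+01 -3.52738667e+01  7.08943186e-02
  2.44784314e-02 -5.78338904e-05]
ee_pos [ 0.13003049 -0.53412123  0.20486511]
eef_rot [-3.14038691e+00 -8.55182689e-05  2.38773705e-01]
force [ 0.04409559 -0.35164908 -0.00869345]
moment [0.02405764 0.00460623 0.00184662]
grip_width 0.0942901893893991
0.0188
scene {'mtx': array([[428.41042432,   0.        , 273.0516418 ],
       [  0.        , 428.41042432, 208.81394439],
       [  0.        ,   0.        ,   1.        ]]), 'origin': array([0.91085558, 0.40049425, 0.58938972]), 'attitude': array([-2.38616912, -0.01440581,  2.38216647])}
top {'mtx': array([[435.87593838,   0.        , 274.76572418],
       [  0.        , 435.87593838, 207.9920508 ],
       [  0.        ,   0.        ,   1.        ]]), 'origin': array([0.39489448, 0.02058853, 0.96778135]), 'attitude': array([-2.98547096,  0.03310623, -1.59450964])}
```

View pics/scene0.png

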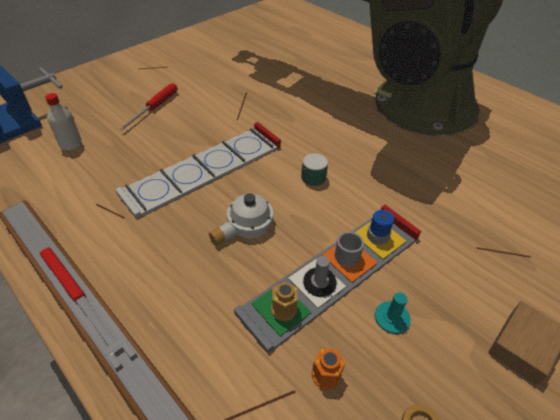

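View pics/top0.png

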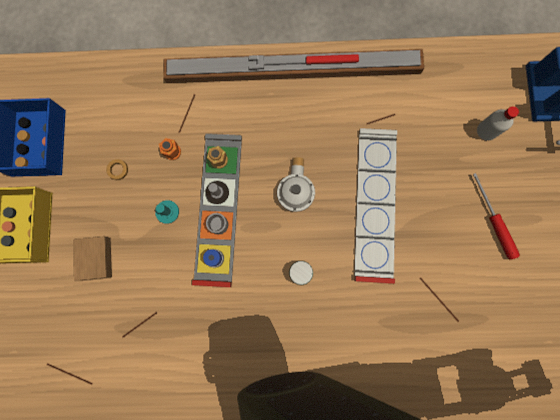

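The top view reads: the strip-down rack has its red end at the bottom (row 283), with valve (212,257), cup (216,223), diaphragm (217,191) and union (217,157) in order from red. The assembly rack's red end is also at the bottom (375,278). Two look-alikes are off the rack: an orange union at (170,149) and a turquoise diaphragm at (167,211).

```bash
cat > h.py <<'E'
import numpy as np, cv2
from scipy.spatial.transform import Rotation as R
from station import ctrl
def cam(n):
    p=ctrl.camera_params(n); return p["mtx"],R.from_euler('xyz',p["attitude"]).as_matrix(),np.array(p["origin"])
def plane(c,rc,z):
    K,A,o=c; d=A@np.linalg.solve(K,[rc[1],rc[0],1]); return o+d*(z-o[2])/d[2]
def proj(c,P):
    K,A,o=c; q=K@(A.T@(np.array(P)-o)); return q[:2]/q[2]
def tri(cs,rcs):
    M=np.zeros((3,3));b=np.zeros(3)
    for c,rc in zip(cs,rcs):
        K,A,o=c; d=A@np.linalg.solve(K,[rc[1],rc[0],1]); d/=np.linalg.norm(d)
        Q=np.eye(3)-np.outer(d,d); M+=Q;b+=Q@o
    return np.linalg.solve(M,b)
E
python3 - <<'E'
from h import *
Z=dict(union_c=.037,cup_c=.030,diaphragm_c=.039,valve_c=.035,pad_union=.006,pad_cup=.006,pad_diaphragm=.006,pad_valve=.006,build_rack=0,regulator=0)
for n in ["top","scene"]:
    ctrl.camera(n); c=cam(n)
    for l in Z:
        for d in ctrl.mark_of(n,l)[:3]:
            print(n,l,np.round(d["position"],1),round(d["conf"],2),np.round(plane(c,d["position"],Z[l]),4)[:2])
im=ctrl.camera("top")
cv2.imwrite("pics/crop0.png",cv2.resize(im[120:295,145:415],None,fx=2.9,fy=2.9,interpolation=cv2.INTER_CUBIC))
print(ctrl.get_obs()["time_s"])
E
```

```text
top union_c [146.7 173.8] 0.68 [0.687  0.2698]
top union_c [156.3 216.2] 0.54 [0.6618 0.1749]
top cup_c [225.  217.7] 0.63 [0.5094 0.1732]
top diaphragm_c [210.9 160.4] 0.56 [0.5427 0.2968]
top diaphragm_c [160.4 220.8] 0.54 [0.6515 0.1644]
top valve_c [255.3 213.2] 0.69 [0.4438 0.1823]
top pad_union [158.3 218.4] 0.78 [0.6658 0.175 ]
top pad_cup [226.9 218.6] 0.85 [0.508  0.1751]
top pad_diaphragm [192.2 218.3] 0.6 [0.5868 0.1755]
top pad_valve [257.3 215.5] 0.61 [0.4408 0.1822]
top build_rack [203.6 377. ] 0.72 [ 0.5513 -0.1797]
top build_rack [192.1 220.7] 0.28 [0.5881 0.171 ]
top regulator [190.8 296.9] 0.62 [ 0.5859 -0.0019]
top regulator [188.5 218.1] 0.49 [0.5966 0.1769]
scene union_c [367.1 329.6] 0.71 [0.6893 0.2868]
scene union_c [301.8 286.1] 0.62 [0.6622 0.178 ]
scene cup_c [250.2 350.6] 0.92 [0.5128 0.1788]
scene diaphragm_c [308.3 396.2] 0.96 [0.5535 0.2958]
scene diaphragm_c [269.  317.9] 0.91 [0.5856 0.1712]
scene valve_c [228.4 381.1] 0.98 [0.4413 0.1863]
scene valve_c [237.9 375.1] 0.74 [0.4659 0.1922]
scene valve_c [221.  249.7] 0.52 [0.5952 0.0209]
scene pad_union [307.9 278.7] 0.63 [0.6641 0.1653]
scene pad_cup [262.4 346.8] 0.74 [0.5206 0.1814]
scene pad_diaphragm [280.2 314.8] 0.77 [0.5861 0.1689]
scene pad_valve [237.7 378.2] 0.7 [0.4382 0.1848]
scene build_rack [169.6 201.6] 0.57 [ 0.5542 -0.1767]
scene regulator [223.2 252.1] 0.81 [0.5756 0.0039]
scene regulator [279.9 314. ] 0.72 [0.5833 0.1652]
1.25
```

View pics/crop0.png

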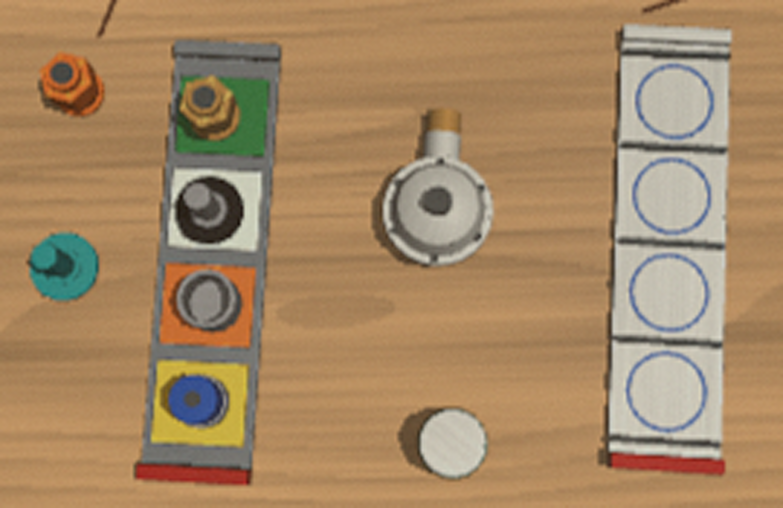

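```bash
python3 - <<'E'
from h import *
for n,roi in [("top",(340,120,410,290)),("scene",(110,115,290,215))]:
    im=ctrl.camera(n); c=cam(n)
    x0,y0,x1,y1=roi
    s=im[y0:y1,x0:x1]; k=6
    s=cv2.resize(s,None,fx=k,fy=k,interpolation=cv2.INTER_CUBIC).astype(int)
    m=((s[...,0]-s[...,2])>25).astype(np.uint8)*255
    cs,_=cv2.findContours(m,cv2.RETR_EXTERNAL,cv2.CHAIN_APPROX_NONE)
    P=[]
    for q in cs:
        if cv2.contourArea(q)<3000: continue
        (u,v),ax,_=cv2.fitEllipse(q); P.append(plane(c,((v+.5)/k-.5+y0,(u+.5)/k-.5+x0),.008)[:2]); print(n,np.round(P[-1],4),np.round(np.array(ax)/k,1))
    P=np.array(P)
    if len(P)==4: 
        P=P[P[:,0].argsort()];d=P[3]-P[0]; print("centre",P.mean(0),"yaw",np.degrees(np.arctan2(d[1],d[0])),np.linalg.norm(np.diff(P,axis=0),axis=1))
# grey rack colours
im=ctrl.camera("top");c=cam("top")
hsv=cv2.cvtColor(im,cv2.COLOR_BGR2HSV)
for nm,(u,v) in dict(g=(230,163),w=(229,198),o=(226,232),y=(222,267)).items(): print(nm,im[v,u],hsv[v,u])
E
```

```text
top [ 0.4378 -0.1657] [27.2 28.1]
top [ 0.5125 -0.172 ] [26.6 27.6]
top [ 0.5873 -0.1786] [26.1 27.1]
top [ 0.662  -0.1852] [25.6 26.9]
centre [ 0.54989619 -0.17539219] yaw -4.980030953755617 [0.07498025 0.07499938 0.07500038]
g [ 63 114  63] [ 60 114 114]
w [189 208 206] [ 33  23 208]
o [ 54 109 196] [ 12 185 196]
y [ 67 177 202] [ 24 170 202]
```

>>> {"op": "carry_out", "data": {
  "deltas": [
    {"z":-1,"wz":0.815,"jaw":100},
    {"z":-1,"wz":0.815},
    {"z":-1,"wz":0.815},
    {"z":-1,"wz":0.815},
    {"z":-1,"wz":0.815},
    {"x":0.97,"y":-0.985},
    {"x":0.97,"y":-0.985},
    {"x":0.97,"y":-0.985},
    {"x":0.97,"y":-0.985},
    {"x":0.97,"y":-0.985},
    {"x":0.97,"y":-0.985},
    {"x":0.97,"y":-0.985}
  ]
}}

```text
invalid input
```

>>> {"op": "carry_out", "data": {
  "deltas": [
    {"x":0.97,"y":-0.985},
    {"x":0.97,"y":-0.985},
    {"x":0.97,"y":-0.985},
    {"x":0.97,"y":-0.985},
    {"x":0.97,"y":-0.985},
    {"x":0.97,"y":-0.985},
    {"x":0.97,"y":-0.985},
    {"x":0.97,"y":-0.985},
    {"x":0.97,"y":-0.985},
    {"x":0.97,"y":-0.985},
    {"x":0.97,"y":-0.985},
    {"x":0.97,"y":-0.985}
  ]
}}

```text
invalid input
```

```bash
python3 - <<'E'
from h import *
o=ctrl.get_obs(); print(o["time_s"],o["ee_pos"],o["eef_rot"],o["joint_vel"])
print(ctrl.camera_params("wrist"))
im=ctrl.camera("wrist"); cv2.imwrite("pics/w1.png",im)
c=cam("wrist")
for i in range(4):
    print(proj(c,[.4378+.0747*i,-.1657-.0065*i,.008]))
E
```

```text
1.4 [ 0.13008549 -0.53438773  0.20542342] [-3.14156704e+00  3.25496951e-06  2.38778492e-01] [-0.00070053 -0.00138555 -0.00176697  0.00080604  0.00110646  0.00023696]
{'mtx': array([[362.41911113,   0.        , 282.720805  ],
       [  0.        , 362.41911113, 210.88416704],
       [  0.        ,   0.        ,   1.        ]]), 'origin': array([ 0.20030855, -0.51731496,  0.38542673]), 'attitude': array([ 2.88967588e+00, -2.83727518e-04, -1.33319740e+00])}
[ -78.02430649 -290.8978416 ]
[ -69.591079   -416.40146388]
[ -59.97191438 -559.55424904]
[ -48.89773092 -724.36068169]
```

View pics/w1.png

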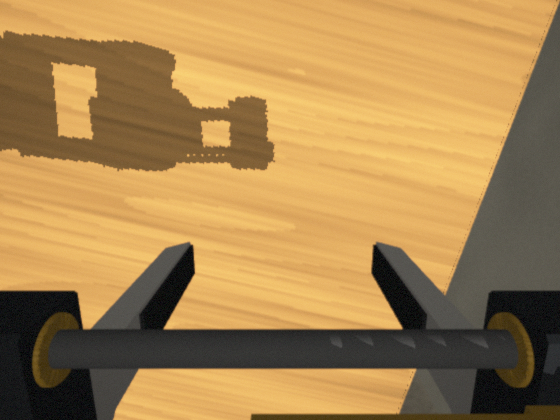

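>>> {"op": "carry_out", "data": {
  "deltas": [
    {"x":0,"y":0,"z":-1,"wx":0,"wy":0,"wz":0.81,"jaw":100},
    {"x":0,"y":0,"z":-1,"wx":0,"wy":0,"wz":0.81,"jaw":100},
    {"x":0,"y":0,"z":-1,"wx":0,"wy":0,"wz":0.81,"jaw":100},
    {"x":0,"y":0,"z":-1,"wx":0,"wy":0,"wz":0.81,"jaw":100},
    {"x":0,"y":0,"z":-1,"wx":0,"wy":0,"wz":0.81,"jaw":100},
    {"x":0.97,"y":-0.98,"z":0,"wx":0,"wy":0,"wz":0,"jaw":100},
    {"x":0.97,"y":-0.98,"z":0,"wx":0,"wy":0,"wz":0,"jaw":100},
    {"x":0.97,"y":-0.98,"z":0,"wx":0,"wy":0,"wz":0,"jaw":100},
    {"x":0.97,"y":-0.98,"z":0,"wx":0,"wy":0,"wz":0,"jaw":100},
    {"x":0.97,"y":-0.98,"z":0,"wx":0,"wy":0,"wz":0,"jaw":100},
    {"x":0.97,"y":-0.98,"z":0,"wx":0,"wy":0,"wz":0,"jaw":100},
    {"x":0.97,"y":-0.98,"z":0,"wx":0,"wy":0,"wz":0,"jaw":100}
  ]
}}

```text
time_s: 2.45
ee_pos: [0.2779, -0.4082, 0.3056]
eef_rot: [3.141, -0.0, -0.085]
force: [0.2, 0.1, -0.3]
grip_width: 0.0938
```

>>> {"op": "carry_out", "data": {
  "deltas": [
    {"x":0.25,"y":-0.98,"z":0,"wx":0,"wy":0,"wz":0,"jaw":100},
    {"x":0.25,"y":-0.98,"z":0,"wx":0,"wy":0,"wz":0,"jaw":100},
    {"x":0.25,"y":-0.98,"z":0,"wx":0,"wy":0,"wz":0,"jaw":100},
    {"x":0.25,"y":-0.98,"z":0,"wx":0,"wy":0,"wz":0,"jaw":100},
    {"x":0.25,"y":-0.98,"z":0,"wx":0,"wy":0,"wz":0,"jaw":100},
    {"x":0.25,"y":-0.98,"z":0,"wx":0,"wy":0,"wz":0,"jaw":100},
    {"x":0.25,"y":-0.98,"z":0,"wx":0,"wy":0,"wz":0,"jaw":100},
    {"x":0.25,"y":-0.98,"z":0,"wx":0,"wy":0,"wz":0,"jaw":100},
    {"x":0.25,"y":-0.98,"z":0,"wx":0,"wy":0,"wz":0,"jaw":100},
    {"x":0.25,"y":-0.98,"z":0,"wx":0,"wy":0,"wz":0,"jaw":100},
    {"x":0.25,"y":-0.98,"z":0,"wx":0,"wy":0,"wz":0,"jaw":100},
    {"x":0.25,"y":-0.98,"z":0,"wx":0,"wy":0,"wz":0,"jaw":100}
  ]
}}

```text
time_s: 3.45
ee_pos: [0.357, -0.179, 0.3056]
eef_rot: [3.141, -0.0, -0.085]
force: [-0.3, 0.6, -0.1]
grip_width: 0.0938
```

>>> {"op": "carry_out", "data": {
  "deltas": [
    {"x":0.25,"y":-0.98,"z":0,"wx":0,"wy":0,"wz":0,"jaw":100},
    {"x":0.25,"y":-0.98,"z":0,"wx":0,"wy":0,"wz":0,"jaw":100},
    {"x":0.25,"y":-0.98,"z":0,"wx":0,"wy":0,"wz":0,"jaw":100},
    {"x":0.25,"y":-0.98,"z":0,"wx":0,"wy":0,"wz":0,"jaw":100},
    {"x":0.25,"y":-0.98,"z":0,"wx":0,"wy":0,"wz":0,"jaw":100},
    {"x":0.25,"y":-0.98,"z":0,"wx":0,"wy":0,"wz":0,"jaw":100},
    {"x":0.25,"y":-0.98,"z":0,"wx":0,"wy":0,"wz":0,"jaw":100},
    {"x":0.25,"y":-0.98,"z":0,"wx":0,"wy":0,"wz":0,"jaw":100},
    {"x":0.25,"y":-0.98,"z":0,"wx":0,"wy":0,"wz":0,"jaw":100},
    {"x":0.25,"y":-0.98,"z":0,"wx":0,"wy":0,"wz":0,"jaw":100},
    {"x":0.25,"y":-0.98,"z":0,"wx":0,"wy":0,"wz":0,"jaw":100},
    {"x":0,"y":0,"z":0,"wx":0,"wy":0,"wz":0,"jaw":100}
  ]
}}

```text
time_s: 4.45
ee_pos: [0.4305, 0.0324, 0.3053]
eef_rot: [-3.141, 0.0, -0.083]
force: [-0.0, 0.1, 0.6]
grip_width: 0.094
```

```bash
python3 - <<'E'
from h import *
o=ctrl.get_obs(); print(o["time_s"],o["ee_pos"],o["eef_rot"],o["joint_vel"])
c=cam("wrist")
im=ctrl.camera("wrist"); cv2.imwrite("pics/w2.png",im)
np.savez("w2.npz",K=c[0],A=c[1],o=c[2])
for i in range(4):
    print(proj(c,[.4378+.0747*i,-.1657-.0065*i,.008]))
E
```

```text
4.45 [0.43052955 0.03235789 0.30534773] [-3.14111689e+00  1.21460826e-04 -8.31115077e-02] [-0.05582176 -0.0204784   0.02518183 -0.01089527  0.0061497  -0.07687074]
[433.14760233 155.7474425 ]
[439.46720481  95.71688757]
[446.32764307  30.54887787]
[453.80144837 -40.44556854]
```

View pics/w2.png

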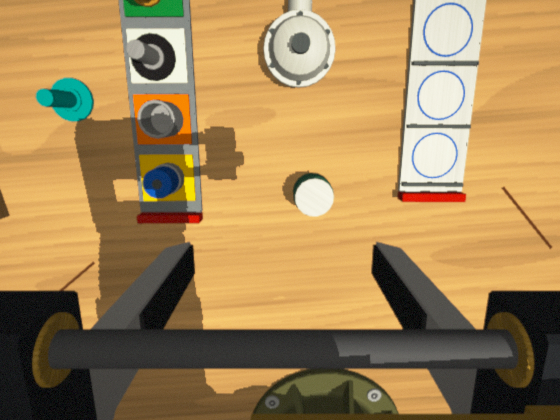

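```bash
python3 - <<'E'
from h import *
im=cv2.imread("pics/top0.png"); c=cam("top")
def e(a,b,z):
    A=plane(c,(a[1],a[0]),z);B=plane(c,(b[1],b[0]),z); d=A-B; print("yaw",np.degrees(np.arctan2(d[1],d[0])),A[:2],B[:2])
e((204.3,141.4),(191.9,281.4),.006); e((241.2,141.4),(231.6,282),.006)
k=6;x0,y0=185,130
s=cv2.resize(im[y0:290,x0:250],None,fx=k,fy=k,interpolation=cv2.INTER_CUBIC)
h=cv2.cvtColor(s,cv2.COLOR_BGR2HSV)
for nm,lo,hi in [("green",(50,80,60),(70,255,255)),("orange",(7,150,120),(17,255,255)),("yellow",(20,120,120),(32,255,255)),("blue",(105,120,60),(130,255,255)),("white",(15,0,185),(60,50,255))]:
    m=cv2.inRange(h,lo,hi)
    m=cv2.morphologyEx(m,cv2.MORPH_OPEN,np.ones((5,5)))
    q=max(cv2.findContours(m,0,1)[0],key=cv2.contourArea)
    z=.06 if nm=="blue" else .01
    w=np.array([plane(c,((p[0][1]+.5)/k-.5+y0,(p[0][0]+.5)/k-.5+x0),z)[:2] for p in q],np.float32)
    r=cv2.minAreaRect(w*1000); print(nm,np.round(r[0],1),np.round(r[1],1),round(r[2],1))
c=cam("wrist"); 
im=cv2.imread("pics/w2.png"); s=cv2.resize(im[0:190,400:490],None,fx=k,fy=k,interpolation=cv2.INTER_CUBIC).astype(int)
m=((s[...,0]-s[...,2])>25).astype(np.uint8)*255
for q in cv2.findContours(m,0,1)[0]:
    if cv2.contourArea(q)<20000: continue
    (u,v),ax,_=cv2.fitEllipse(q); print("ring",plane(c,((v+.5)/k-.5,(u+.5)/k-.5+400),.008)[:2])
ctrl.camera("wrist")
for l,z in dict(cup_c=.030,diaphragm_c=.039,valve_c=.035).items():
    for d in ctrl.mark_of("wrist",l)[:2]: print(l,np.round(d["position"],1),round(d["conf"],2),plane(c,d["position"],z)[:2])
E
```

```text
yaw -4.830073575572012 [0.70696478 0.20745142] [0.3895717  0.23427144]
yaw -4.452831137141162 [0.70404699 0.12225131] [0.38624029 0.147     ]
green [661.7 167.9] [69.9 61.5] 85.2
orange [512.6 179.8] [69.5 61.2] 85.4
yellow [438.1 185.9] [70.5 62.2] 85.5
blue [438.2 181.7] [35.  32.5] 88.6
white [587.7 173.9] [69.8 60.1] 84.2
ring [ 0.43830149 -0.16839773]
ring [ 0.51320226 -0.17492191]
ring [ 0.58810581 -0.18147732]
cup_c [117.1 158.9] 0.75 [0.515378   0.17508197]
diaphragm_c [ 50.4 144. ] 0.6 [0.58945466 0.17660686]
diaphragm_c [96.9 61.8] 0.55 [0.54747375 0.28201844]
valve_c [180.1 162. ] 0.62 [0.43915797 0.18249918]
```

>>> {"op": "carry_out", "data": {
  "deltas": [
    {"x":-0.03,"y":-0.95,"z":1,"wx":0,"wy":0,"wz":0,"jaw":100},
    {"x":-0.03,"y":-0.95,"z":1,"wx":0,"wy":0,"wz":0,"jaw":100},
    {"x":-0.03,"y":-0.95,"z":1,"wx":0,"wy":0,"wz":0,"jaw":100},
    {"x":-0.03,"y":-0.95,"z":1,"wx":0,"wy":0,"wz":0,"jaw":100},
    {"x":-0.03,"y":-0.95,"z":1,"wx":0,"wy":0,"wz":0,"jaw":100},
    {"x":-0.03,"y":-0.95,"z":1,"wx":0,"wy":0,"wz":0,"jaw":100},
    {"x":-0.03,"y":-0.95,"z":1,"wx":0,"wy":0,"wz":0,"jaw":100},
    {"x":-0.03,"y":-0.95,"z":1,"wx":0,"wy":0,"wz":0,"jaw":100},
    {"x":0,"y":0,"z":0,"wx":0,"wy":0,"wz":0,"jaw":100}
  ]
}}

```text
time_s: 5.45
ee_pos: [0.4368, 0.1829, 0.1422]
eef_rot: [3.14, 0.005, -0.084]
force: [0.2, -0.8, -1.0]
grip_width: 0.0941
```

```bash
cat > look.py <<'E'
import sys
from h import *
o=ctrl.get_obs(); print(round(o["time_s"],2),np.round(o["ee_pos"],4),np.round(o["eef_rot"],4),np.abs(o["joint_vel"]).max().round(3))
c=cam("wrist"); im=ctrl.camera("wrist"); print("tcp px",proj(c,o["ee_pos"]))
Z=dict(union_c=.037,cup_c=.030,diaphragm_c=.039,valve_c=.035)
for l in sys.argv[2:]:
    for d in ctrl.mark_of("wrist",l)[:2]: print(l,np.round(d["position"],1),round(d["conf"],2),plane(c,d["position"],Z[l])[:2].round(4))
for i in range(4): 
    q=proj(c,[.4381+.0746*i,.1859-.006*i,.01]); cv2.circle(im,tuple(int(v) for v in q),2,(255,0,255),-1)
cv2.imwrite("pics/%s.png"%sys.argv[1],im)
E
python3 look.py w3 valve_c cup_c
```

```text
5.45 [0.4368 0.1829 0.1422] [ 3.14    0.0045 -0.0844] 0.082
tcp px [282.7867672  258.26524921]
valve_c [206.3 283.9] 0.59 [0.4384 0.1817]
cup_c [106.4 284.3] 0.62 [0.5166 0.1747]
```

View pics/w3.png

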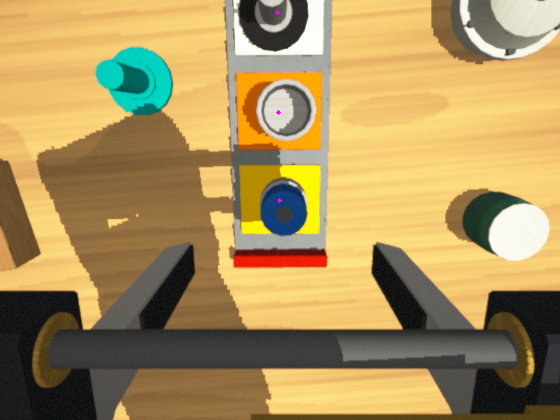

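>>> {"op": "carry_out", "data": {
  "deltas": [
    {"x":0.08,"y":0.04,"z":1,"wx":0,"wy":0,"wz":0,"jaw":100},
    {"x":0,"y":0,"z":1,"wx":0,"wy":0,"wz":0,"jaw":100},
    {"x":0,"y":0,"z":1,"wx":0,"wy":0,"wz":0,"jaw":100},
    {"x":0,"y":0,"z":1,"wx":0,"wy":0,"wz":0,"jaw":100},
    {"x":0,"y":0,"z":1,"wx":0,"wy":0,"wz":0,"jaw":100},
    {"x":0,"y":0,"z":0.45,"wx":0,"wy":0,"wz":0,"jaw":100},
    {"x":0,"y":0,"z":0,"wx":0,"wy":0,"wz":0,"jaw":100}
  ],
  "squeeze": 30
}}

```text
time_s: 6.18
ee_pos: [0.4395, 0.1801, 0.0359]
eef_rot: [3.141, 0.001, -0.086]
force: [-0.9, -0.7, -0.8]
grip_width: 0.094
```

>>> {"op": "carry_out", "data": {
  "deltas": [
    {"x":-0.05,"y":-0.08,"z":0.1,"wx":0,"wy":0,"wz":0,"jaw":100},
    {"x":0,"y":0,"z":0,"wx":0,"wy":0,"wz":0,"jaw":70},
    {"x":0,"y":0,"z":0,"wx":0,"wy":0,"wz":0,"jaw":50}
  ],
  "squeeze": 30
}}

```text
time_s: 6.43
ee_pos: [0.4394, 0.1829, 0.0356]
eef_rot: [-3.141, -0.002, -0.085]
force: [1.1, 0.2, 0.9]
grip_width: 0.0838
```

>>> {"op": "carry_out", "data": {
  "deltas": [
    {"x":-0.03,"y":0.03,"z":0.15,"wx":0,"wy":0,"wz":0,"jaw":50},
    {"x":0,"y":0,"z":0,"wx":0,"wy":0,"wz":0,"jaw":0},
    {"x":0,"y":0,"z":0,"wx":0,"wy":0,"wz":0,"jaw":0},
    {"x":0,"y":0,"z":0,"wx":0,"wy":0,"wz":0,"jaw":0},
    {"x":0,"y":0,"z":0,"wx":0,"wy":0,"wz":0,"jaw":0},
    {"x":0,"y":0,"z":0,"wx":0,"wy":0,"wz":0,"jaw":0}
  ],
  "squeeze": 30
}}

```text
time_s: 6.93
ee_pos: [0.4382, 0.1822, 0.0315]
eef_rot: [-3.142, -0.0, -0.085]
force: [-0.6, 0.1, 0.3]
grip_width: 0.044
```

>>> {"op": "carry_out", "data": {
  "deltas": [
    {"x":0,"y":0,"z":0,"wx":0,"wy":0,"wz":0,"jaw":0},
    {"x":0,"y":0,"z":0,"wx":0,"wy":0,"wz":0,"jaw":0},
    {"x":0,"y":0,"z":0,"wx":0,"wy":0,"wz":0,"jaw":0},
    {"x":0,"y":0,"z":0,"wx":0,"wy":0,"wz":0,"jaw":0}
  ],
  "squeeze": 30
}}

```text
time_s: 7.27
ee_pos: [0.4382, 0.1822, 0.0315]
eef_rot: [-3.142, -0.0, -0.085]
force: [-0.4, 0.2, 0.2]
grip_width: 0.0356
```

>>> {"op": "carry_out", "data": {
  "deltas": [
    {"x":0,"y":0,"z":-0.3,"wx":0,"wy":0,"wz":0,"jaw":0},
    {"x":0,"y":0,"z":-0.7,"wx":0,"wy":0,"wz":0,"jaw":0},
    {"x":0,"y":0,"z":-1,"wx":0,"wy":0,"wz":0,"jaw":0},
    {"x":0,"y":0,"z":-1,"wx":0,"wy":0,"wz":0,"jaw":0},
    {"x":0,"y":0,"z":-1,"wx":0,"wy":0,"wz":0,"jaw":0},
    {"x":0.2,"y":0.3,"z":-1,"wx":0,"wy":0,"wz":0,"jaw":0},
    {"x":0.51,"y":0.67,"z":0,"wx":0,"wy":0,"wz":0,"jaw":0},
    {"x":0.71,"y":0.97,"z":0,"wx":0,"wy":0,"wz":0,"jaw":0},
    {"x":0.71,"y":0.97,"z":0,"wx":0,"wy":0,"wz":0,"jaw":0},
    {"x":0.71,"y":0.97,"z":0,"wx":0,"wy":0,"wz":0,"jaw":0},
    {"x":0.71,"y":0.97,"z":0,"wx":0,"wy":0,"wz":0,"jaw":0},
    {"x":0.71,"y":0.97,"z":0,"wx":0,"wy":0,"wz":0,"jaw":0}
  ]
}}

```text
time_s: 8.27
ee_pos: [0.5136, 0.0579, 0.1318]
eef_rot: [-3.142, 0.0, -0.085]
force: [-0.7, 1.0, -1.5]
grip_width: 0.0359
```

>>> {"op": "carry_out", "data": {
  "deltas": [
    {"x":0.71,"y":0.97,"z":0,"wx":0,"wy":0,"wz":0,"jaw":0},
    {"x":0.71,"y":0.97,"z":0,"wx":0,"wy":0,"wz":0,"jaw":0},
    {"x":0.71,"y":0.97,"z":0,"wx":0,"wy":0,"wz":0,"jaw":0},
    {"x":0.71,"y":0.97,"z":0,"wx":0,"wy":0,"wz":0,"jaw":0},
    {"x":0.71,"y":0.97,"z":0,"wx":0,"wy":0,"wz":0,"jaw":0},
    {"x":0.71,"y":0.97,"z":0,"wx":0,"wy":0,"wz":0,"jaw":0},
    {"x":0.71,"y":0.97,"z":0,"wx":0,"wy":0,"wz":0,"jaw":0},
    {"x":0.71,"y":0.97,"z":0,"wx":0,"wy":0,"wz":0,"jaw":0},
    {"x":0.71,"y":0.97,"z":0,"wx":0,"wy":0,"wz":0,"jaw":0},
    {"x":0.71,"y":0.97,"z":0,"wx":0,"wy":0,"wz":0,"jaw":0},
    {"x":0.51,"y":0.67,"z":0,"wx":0,"wy":0,"wz":0,"jaw":0},
    {"x":0.2,"y":0.3,"z":0,"wx":0,"wy":0,"wz":0,"jaw":0}
  ]
}}

```text
time_s: 9.27
ee_pos: [0.651, -0.1687, 0.1312]
eef_rot: [3.142, 0.0, -0.087]
force: [-0.9, 0.8, -1.2]
grip_width: 0.0352
```

```bash
cat > look2.py <<'E'
import sys
from h import *
o=ctrl.get_obs(); print(round(o["time_s"],2),np.round(o["ee_pos"],4),np.round(o["eef_rot"],4),np.abs(o["joint_vel"]).max().round(3),o["grip_width"],np.round(o["force"],1))
c=cam("wrist"); im=ctrl.camera("wrist"); print("tcp px",proj(c,o["ee_pos"]))
k=3; s=cv2.resize(im,None,fx=k,fy=k,interpolation=cv2.INTER_CUBIC).astype(int)
m=((s[...,0]-s[...,2])>25).astype(np.uint8)*255
for q in cv2.findContours(m,0,1)[0]:
    if cv2.contourArea(q)<8000: continue
    (u,v),ax,_=cv2.fitEllipse(q); print("ring",np.round([u/k,v/k],1),np.round(np.array(ax)/k,1),plane(c,((v+.5)/k-.5,(u+.5)/k-.5),.008)[:2].round(4))
cv2.imwrite("pics/%s.png"%sys.argv[1],im)
E
python3 look2.py w4
```

```text
9.27 [ 0.651  -0.1687  0.1312] [ 3.1416e+00  4.0000e-04 -8.6600e-02] 0.167 0.035244619643317716 [-0.9  0.8 -1.2]
tcp px [282.78403254 258.27029797]
ring [283.2 270.7] [77.9 90.4] [ 0.59   -0.1635]
```

View pics/w4.png

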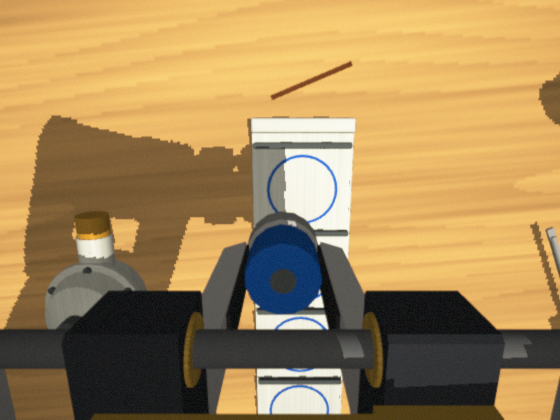

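```bash
python3 - <<'E'
from h import *
im=cv2.imread("pics/w4.png"); c=cam("wrist"); print(ctrl.get_obs()["ee_pos"])
k=4; s=cv2.resize(im[150:231,258:345],None,fx=k,fy=k,interpolation=cv2.INTER_CUBIC).astype(int)
m=((s[...,0]-s[...,2])>25).astype(np.uint8)*255
m[235:,:]=0
pts=np.argwhere(m>0)[:,::-1].astype(np.float32)
w=np.array([plane(c,((v+.5)/k-.5+150,(u+.5)/k-.5+258),.008)[:2] for u,v in pts])
A=np.c_[w,np.ones(len(w))]; x=np.linalg.lstsq(A,(w**2).sum(1),rcond=None)[0]
print(x[:2]/2, np.sqrt(x[2]+(x[:2]**2).sum()/4))
E
```

```text
[ 0.65097685 -0.16879539  0.13112155]
[ 0.66248234 -0.18601379] 0.028754426516431963
```

>>> {"op": "carry_out", "data": {
  "deltas": [
    {"x":0.35,"y":0.45,"z":0,"wx":0,"wy":0,"wz":0,"jaw":0},
    {"x":0.3,"y":0.4,"z":0.3,"wx":0,"wy":0,"wz":0,"jaw":0},
    {"x":0,"y":0,"z":0.9,"wx":0,"wy":0,"wz":0,"jaw":0},
    {"x":0,"y":0,"z":1,"wx":0,"wy":0,"wz":0,"jaw":0},
    {"x":0,"y":0,"z":1,"wx":0,"wy":0,"wz":0,"jaw":0},
    {"x":0,"y":0,"z":0.8,"wx":0,"wy":0,"wz":0,"jaw":0},
    {"x":0,"y":0,"z":0.4,"wx":0,"wy":0,"wz":0,"jaw":0},
    {"x":0,"y":0,"z":0,"wx":0,"wy":0,"wz":0,"jaw":0},
    {"x":0,"y":0,"z":0,"wx":0,"wy":0,"wz":0,"jaw":0}
  ]
}}

```text
time_s: 10.07
ee_pos: [0.6623, -0.1848, 0.0438]
eef_rot: [-3.142, -0.0, -0.085]
force: [0.7, 0.4, -0.5]
grip_width: 0.0357
```

>>> {"op": "carry_out", "data": {
  "deltas": [
    {"x":0.01,"y":0.1,"z":0.3,"wx":0,"wy":0,"wz":0,"jaw":0},
    {"x":0,"y":0,"z":0.25,"wx":0,"wy":0,"wz":0,"jaw":0},
    {"x":0,"y":0,"z":0.05,"wx":0,"wy":0,"wz":0,"jaw":0},
    {"x":0,"y":0,"z":0,"wx":0,"wy":0,"wz":0,"jaw":0},
    {"x":0,"y":0,"z":0,"wx":0,"wy":0,"wz":0,"jaw":0}
  ]
}}

```text
time_s: 10.48
ee_pos: [0.6622, -0.187, 0.0316]
eef_rot: [3.142, -0.0, -0.085]
force: [-0.6, 0.5, -1.1]
grip_width: 0.0353
```

>>> {"op": "carry_out", "data": {
  "deltas": [
    {"x":0,"y":0,"z":0.05,"wx":0,"wy":0,"wz":0,"jaw":0},
    {"x":0,"y":0,"z":0.05,"wx":0,"wy":0,"wz":0,"jaw":0},
    {"x":0,"y":0,"z":0.02,"wx":0,"wy":0,"wz":0,"jaw":0},
    {"x":0,"y":0,"z":0,"wx":0,"wy":0,"wz":0,"jaw":0}
  ]
}}

```text
time_s: 10.82
ee_pos: [0.6623, -0.1871, 0.0295]
eef_rot: [3.142, -0.001, -0.085]
force: [-0.8, 0.4, 4.2]
grip_width: 0.0353
```

>>> {"op": "carry_out", "data": {
  "deltas": [
    {"x":0,"y":0,"z":0,"wx":0,"wy":0,"wz":0,"jaw":45},
    {"x":0,"y":0,"z":0,"wx":0,"wy":0,"wz":0,"jaw":65},
    {"x":0,"y":0,"z":0,"wx":0,"wy":0,"wz":0,"jaw":65},
    {"x":0,"y":0,"z":0,"wx":0,"wy":0,"wz":0,"jaw":65},
    {"x":0,"y":0,"z":0,"wx":0,"wy":0,"wz":0,"jaw":65},
    {"x":0,"y":0,"z":-0.5,"wx":0,"wy":0,"wz":0,"jaw":65},
    {"x":0,"y":0,"z":-1,"wx":0,"wy":0,"wz":0,"jaw":65},
    {"x":0,"y":0,"z":-1,"wx":0,"wy":0,"wz":0,"jaw":65},
    {"x":0,"y":0,"z":-1,"wx":0,"wy":0,"wz":0,"jaw":100},
    {"x":0,"y":0,"z":-1,"wx":0,"wy":0,"wz":0,"jaw":100},
    {"x":0,"y":0,"z":-0.6,"wx":0,"wy":0,"wz":0,"jaw":100}
  ]
}}

```text
time_s: 11.73
ee_pos: [0.6628, -0.1872, 0.1343]
eef_rot: [3.141, -0.003, -0.085]
force: [0.1, 0.7, 1.0]
grip_width: 0.0777
```

```bash
python3 look2.py w5
```

```text
11.73 [ 0.6628 -0.1872  0.1343] [ 3.1409e+00 -3.0000e-03 -8.5200e-02] 0.235 0.07767768751886145 [0.1 0.7 1. ]
tcp px [282.82643982 258.29793127]
ring [281.5 283.8] [60.1 65.3] [ 0.5882 -0.1794]
ring [281.6 204.9] [68.3 69.6] [ 0.6624 -0.186 ]
```

View pics/w5.png

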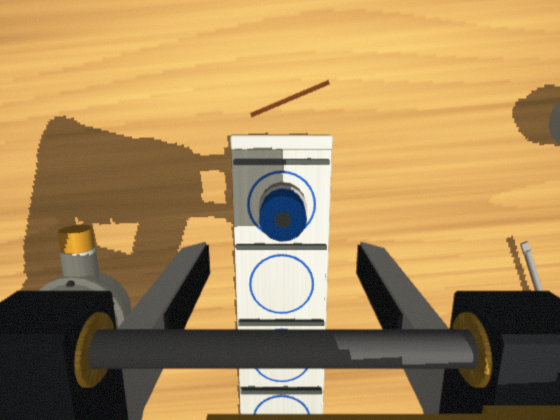

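Valve stands inside its ring at (283,210), upright. Next is the cup.

>>> {"op": "carry_out", "data": {
  "deltas": [
    {"x":-0.47,"y":-0.92,"z":0,"wx":0,"wy":0,"wz":0,"jaw":100},
    {"x":-0.47,"y":-0.92,"z":0,"wx":0,"wy":0,"wz":0,"jaw":100},
    {"x":-0.47,"y":-0.92,"z":0,"wx":0,"wy":0,"wz":0,"jaw":100},
    {"x":-0.47,"y":-0.92,"z":0,"wx":0,"wy":0,"wz":0,"jaw":100},
    {"x":-0.47,"y":-0.92,"z":0,"wx":0,"wy":0,"wz":0,"jaw":100},
    {"x":-0.47,"y":-0.92,"z":0,"wx":0,"wy":0,"wz":0,"jaw":100},
    {"x":-0.47,"y":-0.92,"z":0,"wx":0,"wy":0,"wz":0,"jaw":100},
    {"x":-0.47,"y":-0.92,"z":0,"wx":0,"wy":0,"wz":0,"jaw":100},
    {"x":-0.47,"y":-0.92,"z":0,"wx":0,"wy":0,"wz":0,"jaw":100},
    {"x":-0.47,"y":-0.92,"z":0,"wx":0,"wy":0,"wz":0,"jaw":100}
  ]
}}

```text
time_s: 12.62
ee_pos: [0.5834, 0.0052, 0.1305]
eef_rot: [3.142, 0.001, -0.085]
force: [1.0, -0.3, 0.6]
grip_width: 0.0941
```

>>> {"op": "carry_out", "data": {
  "deltas": [
    {"x":-0.47,"y":-0.92,"z":0,"wx":0,"wy":0,"wz":0,"jaw":100},
    {"x":-0.47,"y":-0.92,"z":0,"wx":0,"wy":0,"wz":0,"jaw":100},
    {"x":-0.47,"y":-0.92,"z":0,"wx":0,"wy":0,"wz":0,"jaw":100},
    {"x":-0.47,"y":-0.92,"z":0,"wx":0,"wy":0,"wz":0,"jaw":100},
    {"x":-0.47,"y":-0.92,"z":0,"wx":0,"wy":0,"wz":0,"jaw":100},
    {"x":-0.47,"y":-0.92,"z":0,"wx":0,"wy":0,"wz":0,"jaw":100},
    {"x":-0.47,"y":-0.92,"z":0,"wx":0,"wy":0,"wz":0,"jaw":100},
    {"x":-0.47,"y":-0.92,"z":0,"wx":0,"wy":0,"wz":0,"jaw":100},
    {"x":-0.47,"y":-0.92,"z":0,"wx":0,"wy":0,"wz":0,"jaw":100},
    {"x":0,"y":0,"z":0,"wx":0,"wy":0,"wz":0,"jaw":100},
    {"x":0,"y":0,"z":0,"wx":0,"wy":0,"wz":0,"jaw":100}
  ]
}}

```text
time_s: 13.53
ee_pos: [0.5136, 0.177, 0.1307]
eef_rot: [3.141, 0.0, -0.084]
force: [0.7, 0.4, 0.3]
grip_width: 0.094
```

```bash
python3 look.py w6 cup_c diaphragm_c union_c
```

```text
13.53 [0.5136 0.177  0.1307] [ 3.1413e+00  4.0000e-04 -8.3600e-02] 0.031
tcp px [282.79474185 258.26843368]
cup_c [208.8 284.1] 0.76 [0.5152 0.1757]
diaphragm_c [181.7 133.3] 0.85 [0.5483 0.2877]
union_c [  5.6 268.2] 0.71 [0.66   0.1745]
```

View pics/w6.png

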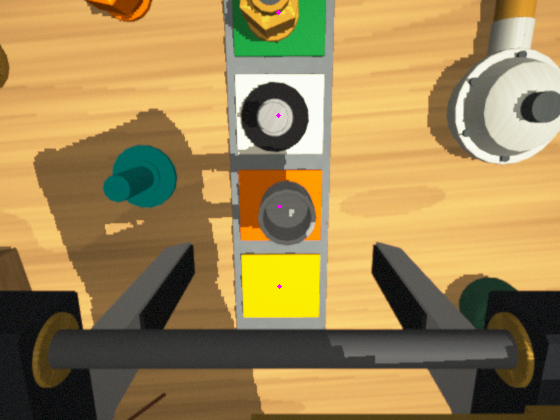

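```bash
python3 - <<'E'
from h import *
im=cv2.imread("pics/w6.png"); c=cam("wrist")
for p in [(213,287),(211,287)]: print(plane(c,p,.05)[:2])
for p in [(117,275)]: print("stem top",plane(c,p,.068)[:2])
cv2.imwrite("pics/c6.png",cv2.resize(im[80:250,220:350],None,fx=4.5,fy=3.5*1.0,interpolation=cv2.INTER_CUBIC))
for pc in [(.5126,.1775)]: 
  pass
E
```

```text
[0.51746675 0.17226246]
[0.51899868 0.1721328 ]
stem top [0.58706765 0.17439809]
```

View pics/c6.png

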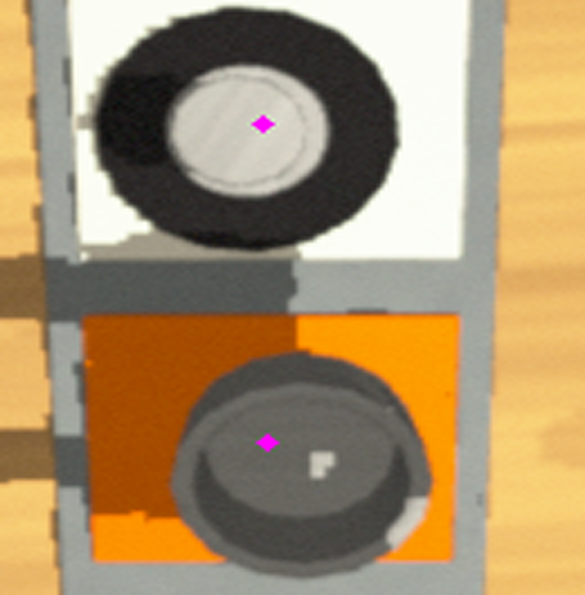

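>>> {"op": "carry_out", "data": {
  "deltas": [
    {"x":0.07,"y":0.2,"z":1,"wx":0,"wy":0,"wz":0,"jaw":100},
    {"x":0,"y":0,"z":1,"wx":0,"wy":0,"wz":0,"jaw":100},
    {"x":0,"y":0,"z":1,"wx":0,"wy":0,"wz":0,"jaw":100},
    {"x":0,"y":0,"z":1,"wx":0,"wy":0,"wz":0,"jaw":100},
    {"x":0,"y":0,"z":1,"wx":0,"wy":0,"wz":0,"jaw":100},
    {"x":0,"y":0,"z":0.65,"wx":0,"wy":0,"wz":0,"jaw":100},
    {"x":0,"y":0,"z":0,"wx":0,"wy":0,"wz":0,"jaw":100},
    {"x":0,"y":0,"z":0,"wx":0,"wy":0,"wz":0,"jaw":100},
    {"x":0,"y":0,"z":0,"wx":0,"wy":0,"wz":0,"jaw":60}
  ]
}}

```text
time_s: 14.48
ee_pos: [0.5157, 0.1722, 0.019]
eef_rot: [-3.141, -0.001, -0.086]
force: [0.5, 0.6, 0.2]
grip_width: 0.0904
```

>>> {"op": "carry_out", "data": {
  "deltas": [
    {"x":-0.04,"y":-0.03,"z":0.08,"wx":0,"wy":0,"wz":0,"jaw":50},
    {"x":0,"y":0,"z":0,"wx":0,"wy":0,"wz":0,"jaw":0},
    {"x":0,"y":0,"z":0,"wx":0,"wy":0,"wz":0,"jaw":0},
    {"x":0,"y":0,"z":0,"wx":0,"wy":0,"wz":0,"jaw":0},
    {"x":0,"y":0,"z":0,"wx":0,"wy":0,"wz":0,"jaw":0},
    {"x":0,"y":0,"z":0,"wx":0,"wy":0,"wz":0,"jaw":0},
    {"x":0,"y":0,"z":0,"wx":0,"wy":0,"wz":0,"jaw":0},
    {"x":0,"y":0,"z":0,"wx":0,"wy":0,"wz":0,"jaw":0}
  ],
  "squeeze": 30
}}

```text
time_s: 15.15
ee_pos: [0.5143, 0.1731, 0.0165]
eef_rot: [-3.142, -0.0, -0.085]
force: [-0.5, 0.4, 0.9]
grip_width: 0.044
```

>>> {"op": "carry_out", "data": {
  "deltas": [
    {"x":0,"y":0,"z":-0.3,"wx":0,"wy":0,"wz":0,"jaw":0},
    {"x":0,"y":0,"z":-0.7,"wx":0,"wy":0,"wz":0,"jaw":0},
    {"x":0,"y":0,"z":-1,"wx":0,"wy":0,"wz":0,"jaw":0},
    {"x":0,"y":0,"z":-1,"wx":0,"wy":0,"wz":0,"jaw":0},
    {"x":0,"y":0,"z":-1,"wx":0,"wy":0,"wz":0,"jaw":0},
    {"x":0.1,"y":0.3,"z":-1,"wx":0,"wy":0,"wz":0,"jaw":0},
    {"x":0.2,"y":0.67,"z":0,"wx":0,"wy":0,"wz":0,"jaw":0},
    {"x":0.29,"y":0.98,"z":0,"wx":0,"wy":0,"wz":0,"jaw":0},
    {"x":0.29,"y":0.98,"z":0,"wx":0,"wy":0,"wz":0,"jaw":0},
    {"x":0.29,"y":0.98,"z":0,"wx":0,"wy":0,"wz":0,"jaw":0},
    {"x":0.29,"y":0.98,"z":0,"wx":0,"wy":0,"wz":0,"jaw":0},
    {"x":0.29,"y":0.98,"z":0,"wx":0,"wy":0,"wz":0,"jaw":0}
  ]
}}

```text
time_s: 16.15
ee_pos: [0.5392, 0.0521, 0.1168]
eef_rot: [3.142, 0.0, -0.085]
force: [0.1, 0.1, -1.2]
grip_width: 0.0442
```

>>> {"op": "carry_out", "data": {
  "deltas": [
    {"x":0.29,"y":0.98,"z":0,"wx":0,"wy":0,"wz":0,"jaw":0},
    {"x":0.29,"y":0.98,"z":0,"wx":0,"wy":0,"wz":0,"jaw":0},
    {"x":0.29,"y":0.98,"z":0,"wx":0,"wy":0,"wz":0,"jaw":0},
    {"x":0.29,"y":0.98,"z":0,"wx":0,"wy":0,"wz":0,"jaw":0},
    {"x":0.29,"y":0.98,"z":0,"wx":0,"wy":0,"wz":0,"jaw":0},
    {"x":0.29,"y":0.98,"z":0,"wx":0,"wy":0,"wz":0,"jaw":0},
    {"x":0.29,"y":0.98,"z":0,"wx":0,"wy":0,"wz":0,"jaw":0},
    {"x":0.29,"y":0.98,"z":0,"wx":0,"wy":0,"wz":0,"jaw":0},
    {"x":0.29,"y":0.98,"z":0,"wx":0,"wy":0,"wz":0,"jaw":0},
    {"x":0.29,"y":0.98,"z":0,"wx":0,"wy":0,"wz":0,"jaw":0},
    {"x":0.29,"y":0.98,"z":0,"wx":0,"wy":0,"wz":0,"jaw":0},
    {"x":0.15,"y":0.4,"z":0,"wx":0,"wy":0,"wz":0,"jaw":0}
  ]
}}

```text
time_s: 17.15
ee_pos: [0.5867, -0.1774, 0.1166]
eef_rot: [3.141, 0.0, -0.087]
force: [-0.7, 0.7, -1.9]
grip_width: 0.044
```

>>> {"op": "carry_out", "data": {
  "deltas": [
    {"x":0.07,"y":0.2,"z":0,"wx":0,"wy":0,"wz":0,"jaw":0},
    {"x":0,"y":0,"z":0,"wx":0,"wy":0,"wz":0,"jaw":0},
    {"x":0,"y":0,"z":0,"wx":0,"wy":0,"wz":0,"jaw":0}
  ]
}}

```text
time_s: 17.4
ee_pos: [0.5877, -0.1786, 0.1164]
eef_rot: [-3.141, 0.0, -0.085]
force: [0.2, 0.9, -0.6]
grip_width: 0.044
```

>>> {"op": "carry_out", "data": {
  "deltas": [
    {"x":0,"y":0.05,"z":0.5,"wx":0,"wy":0,"wz":0,"jaw":0},
    {"x":0,"y":0,"z":1,"wx":0,"wy":0,"wz":0,"jaw":0},
    {"x":0,"y":0,"z":1,"wx":0,"wy":0,"wz":0,"jaw":0},
    {"x":0,"y":0,"z":1,"wx":0,"wy":0,"wz":0,"jaw":0},
    {"x":0,"y":0,"z":0.7,"wx":0,"wy":0,"wz":0,"jaw":0},
    {"x":0,"y":0,"z":0.4,"wx":0,"wy":0,"wz":0,"jaw":0},
    {"x":0,"y":0,"z":0.2,"wx":0,"wy":0,"wz":0,"jaw":0},
    {"x":0,"y":0,"z":0.1,"wx":0,"wy":0,"wz":0,"jaw":0},
    {"x":0,"y":0,"z":0,"wx":0,"wy":0,"wz":0,"jaw":0},
    {"x":0,"y":0,"z":0,"wx":0,"wy":0,"wz":0,"jaw":0}
  ]
}}

```text
time_s: 18.23
ee_pos: [0.5881, -0.1805, 0.0192]
eef_rot: [3.141, -0.001, -0.085]
force: [-0.4, -0.3, -0.6]
grip_width: 0.0441
```

>>> {"op": "carry_out", "data": {
  "deltas": [
    {"x":-0.01,"y":-0.04,"z":0.1,"wx":0,"wy":0,"wz":0,"jaw":0},
    {"x":0,"y":0,"z":0.06,"wx":0,"wy":0,"wz":0,"jaw":0},
    {"x":0,"y":0,"z":0.04,"wx":0,"wy":0,"wz":0,"jaw":0},
    {"x":0,"y":0,"z":0.03,"wx":0,"wy":0,"wz":0,"jaw":0},
    {"x":0,"y":0,"z":0,"wx":0,"wy":0,"wz":0,"jaw":0},
    {"x":0,"y":0,"z":0,"wx":0,"wy":0,"wz":0,"jaw":0}
  ]
}}

```text
time_s: 18.73
ee_pos: [0.5877, -0.1796, 0.0145]
eef_rot: [3.142, -0.0, -0.085]
force: [-3.0, 1.0, 4.7]
grip_width: 0.0442
```

>>> {"op": "carry_out", "data": {
  "deltas": [
    {"x":0,"y":0,"z":0,"wx":0,"wy":0,"wz":0,"jaw":52},
    {"x":0,"y":0,"z":0,"wx":0,"wy":0,"wz":0,"jaw":75},
    {"x":0,"y":0,"z":0,"wx":0,"wy":0,"wz":0,"jaw":75},
    {"x":0,"y":0,"z":0,"wx":0,"wy":0,"wz":0,"jaw":75},
    {"x":0,"y":0,"z":0,"wx":0,"wy":0,"wz":0,"jaw":75},
    {"x":0,"y":0,"z":-0.5,"wx":0,"wy":0,"wz":0,"jaw":75},
    {"x":0,"y":0,"z":-1,"wx":0,"wy":0,"wz":0,"jaw":75},
    {"x":0,"y":0,"z":-1,"wx":0,"wy":0,"wz":0,"jaw":75},
    {"x":0,"y":0,"z":-1,"wx":0,"wy":0,"wz":0,"jaw":100},
    {"x":0,"y":0,"z":-1,"wx":0,"wy":0,"wz":0,"jaw":100},
    {"x":0,"y":0,"z":-1,"wx":0,"wy":0,"wz":0,"jaw":100},
    {"x":0,"y":0,"z":-0.4,"wx":0,"wy":0,"wz":0,"jaw":100}
  ]
}}

```text
time_s: 19.73
ee_pos: [0.5884, -0.1799, 0.1355]
eef_rot: [3.14, -0.004, -0.085]
force: [1.7, 0.4, 1.2]
grip_width: 0.0923
```

```bash
python3 look2.py w7
```

```text
19.73 [ 0.5884 -0.1799  0.1355] [ 3.1405 -0.004  -0.0852] 0.142 0.09231689732833359 [1.7 0.4 1.2]
tcp px [282.80152966 258.26962759]
ring [282.3 283.7] [60.  65.1] [ 0.5134 -0.1729]
ring [282.5 114.8] [73.  75.6] [ 0.6635 -0.1861]
```

View pics/w7.png

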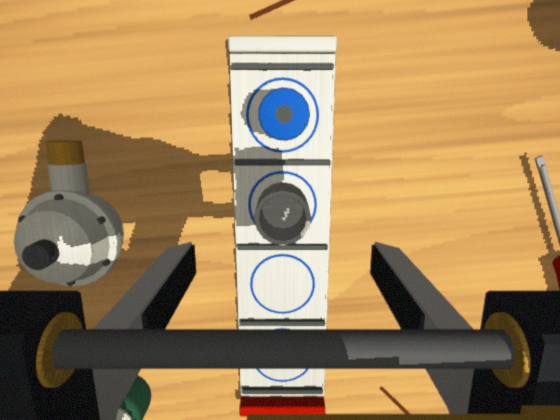

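Valve (284,114) and cup (283,212) are centred in their rings. Next is the diaphragm on the white pad.

>>> {"op": "carry_out", "data": {
  "deltas": [
    {"x":-0.083,"y":-0.93,"z":0,"wx":0,"wy":0,"wz":0,"jaw":100},
    {"x":-0.083,"y":-0.93,"z":0,"wx":0,"wy":0,"wz":0,"jaw":100},
    {"x":-0.083,"y":-0.93,"z":0,"wx":0,"wy":0,"wz":0,"jaw":100},
    {"x":-0.083,"y":-0.93,"z":0,"wx":0,"wy":0,"wz":0,"jaw":100},
    {"x":-0.083,"y":-0.93,"z":0,"wx":0,"wy":0,"wz":0,"jaw":100},
    {"x":-0.083,"y":-0.93,"z":0,"wx":0,"wy":0,"wz":0,"jaw":100},
    {"x":-0.083,"y":-0.93,"z":0,"wx":0,"wy":0,"wz":0,"jaw":100},
    {"x":-0.083,"y":-0.93,"z":0,"wx":0,"wy":0,"wz":0,"jaw":100},
    {"x":-0.083,"y":-0.93,"z":0,"wx":0,"wy":0,"wz":0,"jaw":100},
    {"x":-0.083,"y":-0.93,"z":0,"wx":0,"wy":0,"wz":0,"jaw":100},
    {"x":-0.083,"y":-0.93,"z":0,"wx":0,"wy":0,"wz":0,"jaw":100}
  ]
}}

```text
time_s: 20.7
ee_pos: [0.5863, 0.0267, 0.1309]
eef_rot: [3.141, 0.001, -0.085]
force: [0.3, -0.5, 0.3]
grip_width: 0.094
```

>>> {"op": "carry_out", "data": {
  "deltas": [
    {"x":-0.083,"y":-0.93,"z":0,"wx":0,"wy":0,"wz":0,"jaw":100},
    {"x":-0.083,"y":-0.93,"z":0,"wx":0,"wy":0,"wz":0,"jaw":100},
    {"x":-0.083,"y":-0.93,"z":0,"wx":0,"wy":0,"wz":0,"jaw":100},
    {"x":-0.083,"y":-0.93,"z":0,"wx":0,"wy":0,"wz":0,"jaw":100},
    {"x":-0.083,"y":-0.93,"z":0,"wx":0,"wy":0,"wz":0,"jaw":100},
    {"x":-0.083,"y":-0.93,"z":0,"wx":0,"wy":0,"wz":0,"jaw":100},
    {"x":-0.083,"y":-0.93,"z":0,"wx":0,"wy":0,"wz":0,"jaw":100},
    {"x":-0.083,"y":-0.93,"z":0,"wx":0,"wy":0,"wz":0,"jaw":100},
    {"x":0,"y":0,"z":0,"wx":0,"wy":0,"wz":0,"jaw":100},
    {"x":0,"y":0,"z":0,"wx":0,"wy":0,"wz":0,"jaw":100}
  ]
}}

```text
time_s: 21.53
ee_pos: [0.5858, 0.1755, 0.131]
eef_rot: [3.141, 0.001, -0.084]
force: [0.2, -0.6, -0.2]
grip_width: 0.0939
```

```bash
python3 look.py w8 diaphragm_c union_c; python3 - <<'E'
import cv2
im=cv2.imread("pics/w8.png"); cv2.imwrite("pics/c8.png",cv2.resize(im[60:260,210:360],None,fx=3,fy=3,interpolation=cv2.INTER_CUBIC))
E
```

```text
21.53 [0.5858 0.1755 0.131 ] [ 3.1411e+00  1.1000e-03 -8.3900e-02] 0.031
tcp px [282.80814479 258.2670818 ]
diaphragm_c [264.8 145.6] 0.94 [0.5526 0.2892]
diaphragm_c [210.7 281.3] 0.7 [0.5882 0.1764]
union_c [113.8 277.3] 0.78 [0.6607 0.1731]
union_c [ 89.  130.7] 0.59 [0.6868 0.2764]
```

View pics/c8.png

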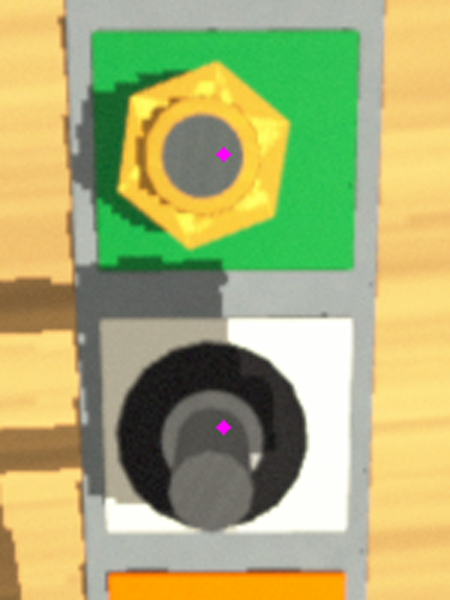

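```bash
python3 - <<'E'
from h import *
c=cam("wrist")
print(plane(c,(205,280.7),.016),plane(c,(223.3,280.3),.068))
q=lambda u,v:plane(c,(60+v/3-.33,210+u/3-.33),.054)
pts=[(215,62),(290,121),(273,217),(191,248),(118,190),(129,95)]
w=np.array([q(*p)[:2] for p in pts]); print(w.mean(0)); v=w-w.mean(0)
print(np.degrees(np.arctan2(v[:,1],v[:,0])).round(1),np.linalg.norm(v,axis=1).round(4), "spigot",plane(c,(60+156/3,210+202/3),.064)[:2])
E
```

```text
[0.58756526 0.17582671 0.016     ] [0.58690869 0.17591346 0.068     ]
[0.66226235 0.17139425]
[ -12.9  -73.6 -134.8  167.2  105.9   46.1] [0.0206 0.0213 0.0211 0.0208 0.0209 0.0213] spigot [0.66199723 0.17121105]
```

>>> {"op": "carry_out", "data": {
  "deltas": [
    {"x":0.07,"y":-0.02,"z":1,"wx":0,"wy":0,"wz":0,"jaw":100},
    {"x":0,"y":0,"z":1,"wx":0,"wy":0,"wz":0,"jaw":100},
    {"x":0,"y":0,"z":1,"wx":0,"wy":0,"wz":0,"jaw":100},
    {"x":0,"y":0,"z":1,"wx":0,"wy":0,"wz":0,"jaw":100},
    {"x":0,"y":0,"z":0.9,"wx":0,"wy":0,"wz":0,"jaw":100},
    {"x":0,"y":0,"z":0.3,"wx":0,"wy":0,"wz":0,"jaw":100},
    {"x":0,"y":0,"z":0,"wx":0,"wy":0,"wz":0,"jaw":80},
    {"x":0,"y":0,"z":0,"wx":0,"wy":0,"wz":0,"jaw":60},
    {"x":0,"y":0,"z":0,"wx":0,"wy":0,"wz":0,"jaw":50}
  ],
  "squeeze": 30
}}

```text
time_s: 22.43
ee_pos: [0.5883, 0.1753, 0.0292]
eef_rot: [-3.141, -0.002, -0.086]
force: [-0.3, -1.0, 0.9]
grip_width: 0.0775
```

>>> {"op": "carry_out", "data": {
  "deltas": [
    {"x":-0.05,"y":-0.03,"z":0.08,"wx":0,"wy":0,"wz":0,"jaw":30},
    {"x":0,"y":0,"z":0,"wx":0,"wy":0,"wz":0,"jaw":0},
    {"x":0,"y":0,"z":0,"wx":0,"wy":0,"wz":0,"jaw":0},
    {"x":0,"y":0,"z":0,"wx":0,"wy":0,"wz":0,"jaw":0},
    {"x":0,"y":0,"z":0,"wx":0,"wy":0,"wz":0,"jaw":0},
    {"x":0,"y":0,"z":0,"wx":0,"wy":0,"wz":0,"jaw":0},
    {"x":0,"y":0,"z":0,"wx":0,"wy":0,"wz":0,"jaw":0},
    {"x":0,"y":0,"z":0,"wx":0,"wy":0,"wz":0,"jaw":0},
    {"x":0,"y":0,"z":0,"wx":0,"wy":0,"wz":0,"jaw":0},
    {"x":0,"y":0,"z":0,"wx":0,"wy":0,"wz":0,"jaw":0}
  ],
  "squeeze": 30
}}

```text
time_s: 23.27
ee_pos: [0.5867, 0.1762, 0.0263]
eef_rot: [-3.141, -0.0, -0.085]
force: [0.7, 0.3, 0.9]
grip_width: 0.0195
```

>>> {"op": "carry_out", "data": {
  "deltas": [
    {"x":0,"y":0,"z":-0.3,"wx":0,"wy":0,"wz":0,"jaw":0},
    {"x":0,"y":0,"z":-0.7,"wx":0,"wy":0,"wz":0,"jaw":0},
    {"x":0,"y":0,"z":-1,"wx":0,"wy":0,"wz":0,"jaw":0},
    {"x":0,"y":0,"z":-1,"wx":0,"wy":0,"wz":0,"jaw":0},
    {"x":0,"y":0,"z":-1,"wx":0,"wy":0,"wz":0,"jaw":0},
    {"x":-0.04,"y":0.3,"z":-1,"wx":0,"wy":0,"wz":0,"jaw":0},
    {"x":-0.08,"y":0.67,"z":0,"wx":0,"wy":0,"wz":0,"jaw":0},
    {"x":-0.12,"y":0.98,"z":0,"wx":0,"wy":0,"wz":0,"jaw":0},
    {"x":-0.12,"y":0.98,"z":0,"wx":0,"wy":0,"wz":0,"jaw":0},
    {"x":-0.12,"y":0.98,"z":0,"wx":0,"wy":0,"wz":0,"jaw":0},
    {"x":-0.12,"y":0.98,"z":0,"wx":0,"wy":0,"wz":0,"jaw":0},
    {"x":-0.12,"y":0.98,"z":0,"wx":0,"wy":0,"wz":0,"jaw":0}
  ]
}}

```text
time_s: 24.27
ee_pos: [0.5614, 0.0588, 0.1253]
eef_rot: [3.141, 0.001, -0.085]
force: [0.2, 0.7, -1.8]
grip_width: 0.0194
```

>>> {"op": "carry_out", "data": {
  "deltas": [
    {"x":-0.12,"y":0.98,"z":0,"wx":0,"wy":0,"wz":0,"jaw":0},
    {"x":-0.12,"y":0.98,"z":0,"wx":0,"wy":0,"wz":0,"jaw":0},
    {"x":-0.12,"y":0.98,"z":0,"wx":0,"wy":0,"wz":0,"jaw":0},
    {"x":-0.12,"y":0.98,"z":0,"wx":0,"wy":0,"wz":0,"jaw":0},
    {"x":-0.12,"y":0.98,"z":0,"wx":0,"wy":0,"wz":0,"jaw":0},
    {"x":-0.12,"y":0.98,"z":0,"wx":0,"wy":0,"wz":0,"jaw":0},
    {"x":-0.12,"y":0.98,"z":0,"wx":0,"wy":0,"wz":0,"jaw":0},
    {"x":-0.12,"y":0.98,"z":0,"wx":0,"wy":0,"wz":0,"jaw":0},
    {"x":-0.12,"y":0.98,"z":0,"wx":0,"wy":0,"wz":0,"jaw":0},
    {"x":-0.12,"y":0.98,"z":0,"wx":0,"wy":0,"wz":0,"jaw":0},
    {"x":-0.12,"y":0.98,"z":0,"wx":0,"wy":0,"wz":0,"jaw":0},
    {"x":-0.08,"y":0.65,"z":0,"wx":0,"wy":0,"wz":0,"jaw":0}
  ]
}}

```text
time_s: 25.27
ee_pos: [0.5138, -0.1668, 0.1255]
eef_rot: [-3.142, 0.001, -0.086]
force: [0.7, 0.5, -1.4]
grip_width: 0.0195
```

>>> {"op": "carry_out", "data": {
  "deltas": [
    {"x":-0.05,"y":0.4,"z":0,"wx":0,"wy":0,"wz":0,"jaw":0},
    {"x":0,"y":0,"z":0,"wx":0,"wy":0,"wz":0,"jaw":0},
    {"x":0,"y":0,"z":0,"wx":0,"wy":0,"wz":0,"jaw":0}
  ]
}}

```text
time_s: 25.52
ee_pos: [0.5131, -0.1727, 0.126]
eef_rot: [-3.141, 0.0, -0.086]
force: [-0.3, -0.1, -0.7]
grip_width: 0.0195
```

>>> {"op": "carry_out", "data": {
  "deltas": [
    {"x":0,"y":0,"z":0.5,"wx":0,"wy":0,"wz":0,"jaw":0},
    {"x":0,"y":0,"z":1,"wx":0,"wy":0,"wz":0,"jaw":0},
    {"x":0,"y":0,"z":1,"wx":0,"wy":0,"wz":0,"jaw":0},
    {"x":0,"y":0,"z":1,"wx":0,"wy":0,"wz":0,"jaw":0},
    {"x":0,"y":0,"z":0.7,"wx":0,"wy":0,"wz":0,"jaw":0},
    {"x":0,"y":0,"z":0.4,"wx":0,"wy":0,"wz":0,"jaw":0},
    {"x":0,"y":0,"z":0.2,"wx":0,"wy":0,"wz":0,"jaw":0},
    {"x":0,"y":0,"z":0.1,"wx":0,"wy":0,"wz":0,"jaw":0},
    {"x":0,"y":0,"z":0,"wx":0,"wy":0,"wz":0,"jaw":0},
    {"x":0,"y":0,"z":0,"wx":0,"wy":0,"wz":0,"jaw":0}
  ]
}}

```text
time_s: 26.35
ee_pos: [0.5137, -0.1729, 0.0289]
eef_rot: [3.141, -0.001, -0.085]
force: [0.3, -0.6, -1.5]
grip_width: 0.0195
```

>>> {"op": "carry_out", "data": {
  "deltas": [
    {"x":-0.02,"y":0,"z":0.1,"wx":0,"wy":0,"wz":0,"jaw":0},
    {"x":0,"y":0,"z":0.06,"wx":0,"wy":0,"wz":0,"jaw":0},
    {"x":0,"y":0,"z":0.04,"wx":0,"wy":0,"wz":0,"jaw":0},
    {"x":0,"y":0,"z":0.03,"wx":0,"wy":0,"wz":0,"jaw":0},
    {"x":0,"y":0,"z":0,"wx":0,"wy":0,"wz":0,"jaw":0},
    {"x":0,"y":0,"z":0,"wx":0,"wy":0,"wz":0,"jaw":0}
  ]
}}

```text
time_s: 26.85
ee_pos: [0.513, -0.1729, 0.0242]
eef_rot: [3.142, -0.0, -0.085]
force: [-2.7, 1.3, 6.2]
grip_width: 0.0198
```

>>> {"op": "carry_out", "data": {
  "deltas": [
    {"x":0,"y":0,"z":0,"wx":0,"wy":0,"wz":0,"jaw":25},
    {"x":0,"y":0,"z":0,"wx":0,"wy":0,"wz":0,"jaw":60},
    {"x":0,"y":0,"z":0,"wx":0,"wy":0,"wz":0,"jaw":60},
    {"x":0,"y":0,"z":0,"wx":0,"wy":0,"wz":0,"jaw":60},
    {"x":0,"y":0,"z":0,"wx":0,"wy":0,"wz":0,"jaw":60},
    {"x":0,"y":0,"z":-0.5,"wx":0,"wy":0,"wz":0,"jaw":60},
    {"x":0,"y":0,"z":-1,"wx":0,"wy":0,"wz":0,"jaw":60},
    {"x":0,"y":0,"z":-1,"wx":0,"wy":0,"wz":0,"jaw":60},
    {"x":0,"y":0,"z":-1,"wx":0,"wy":0,"wz":0,"jaw":100},
    {"x":0,"y":0,"z":-1,"wx":0,"wy":0,"wz":0,"jaw":100},
    {"x":0,"y":0,"z":-0.8,"wx":0,"wy":0,"wz":0,"jaw":100}
  ]
}}

```text
time_s: 27.77
ee_pos: [0.5132, -0.1729, 0.1321]
eef_rot: [3.141, -0.002, -0.085]
force: [1.1, -0.7, -0.3]
grip_width: 0.0728
```

```bash
python3 look2.py w9
```

```text
27.77 [ 0.5132 -0.1729  0.1321] [ 3.1411e+00 -1.6000e-03 -8.5200e-02] 0.387 0.07284340200492118 [ 1.1 -0.7 -0.3]
tcp px [282.79376132 258.26952497]
ring [283.  284.4] [60.4 65.8] [ 0.4387 -0.1665]
ring [283.2 113.6] [73.9 76.7] [ 0.5888 -0.1797]
ring [284.9  12.6] [31.9 54.4] [ 0.6625 -0.1873]
```

View pics/w9.png

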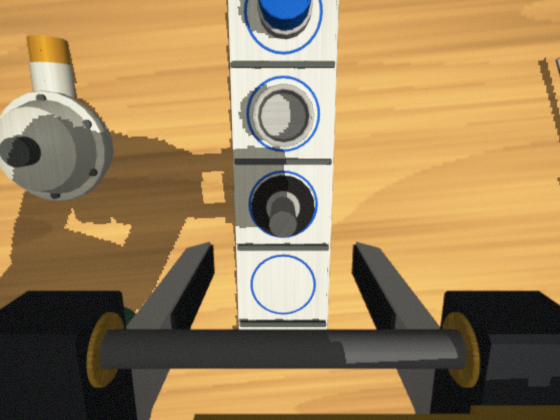

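>>> {"op": "carry_out", "data": {
  "deltas": [
    {"x":0.314,"y":-0.935,"z":0,"wx":0,"wy":0,"wz":0,"jaw":100},
    {"x":0.314,"y":-0.935,"z":0,"wx":0,"wy":0,"wz":0,"jaw":100},
    {"x":0.314,"y":-0.935,"z":0,"wx":0,"wy":0,"wz":0,"jaw":100},
    {"x":0.314,"y":-0.935,"z":0,"wx":0,"wy":0,"wz":0,"jaw":100},
    {"x":0.314,"y":-0.935,"z":0,"wx":0,"wy":0,"wz":0,"jaw":100},
    {"x":0.314,"y":-0.935,"z":0,"wx":0,"wy":0,"wz":0,"jaw":100},
    {"x":0.314,"y":-0.935,"z":0,"wx":0,"wy":0,"wz":0,"jaw":100},
    {"x":0.314,"y":-0.935,"z":0,"wx":0,"wy":0,"wz":0,"jaw":100},
    {"x":0.314,"y":-0.935,"z":0,"wx":0,"wy":0,"wz":0,"jaw":100},
    {"x":0.314,"y":-0.935,"z":0,"wx":0,"wy":0,"wz":0,"jaw":100},
    {"x":0.314,"y":-0.935,"z":0,"wx":0,"wy":0,"wz":0,"jaw":100}
  ]
}}

```text
time_s: 28.73
ee_pos: [0.5994, 0.0272, 0.1297]
eef_rot: [3.142, 0.0, -0.085]
force: [0.5, -0.2, -0.0]
grip_width: 0.0939
```

>>> {"op": "carry_out", "data": {
  "deltas": [
    {"x":0.314,"y":-0.935,"z":0,"wx":0,"wy":0,"wz":0,"jaw":100},
    {"x":0.314,"y":-0.935,"z":0,"wx":0,"wy":0,"wz":0,"jaw":100},
    {"x":0.314,"y":-0.935,"z":0,"wx":0,"wy":0,"wz":0,"jaw":100},
    {"x":0.314,"y":-0.935,"z":0,"wx":0,"wy":0,"wz":0,"jaw":100},
    {"x":0.314,"y":-0.935,"z":0,"wx":0,"wy":0,"wz":0,"jaw":100},
    {"x":0.314,"y":-0.935,"z":0,"wx":0,"wy":0,"wz":0,"jaw":100},
    {"x":0.314,"y":-0.935,"z":0,"wx":0,"wy":0,"wz":0,"jaw":100},
    {"x":0.314,"y":-0.935,"z":0,"wx":0,"wy":0,"wz":0,"jaw":100},
    {"x":0,"y":0,"z":0,"wx":0,"wy":0,"wz":1,"jaw":100},
    {"x":0,"y":0,"z":0,"wx":0,"wy":0,"wz":0.92,"jaw":100},
    {"x":0,"y":0,"z":0,"wx":0,"wy":0,"wz":0,"jaw":100},
    {"x":0,"y":0,"z":0,"wx":0,"wy":0,"wz":0,"jaw":100}
  ]
}}

```text
time_s: 29.73
ee_pos: [0.6619, 0.171, 0.1296]
eef_rot: [3.142, 0.0, -0.237]
force: [-0.4, 0.4, 0.5]
grip_width: 0.0937
```

```bash
python3 look.py w10 union_c; python3 - <<'E'
import cv2
im=cv2.imread("pics/w10.png"); cv2.imwrite("pics/c10.png",cv2.resize(im[60:260,100:360],None,fx=3,fy=3,interpolation=cv2.INTER_CUBIC))
E
```

```text
29.73 [0.6619 0.171  0.1296] [ 3.1415e+00  2.0000e-04 -2.3650e-01] 0.019
tcp px [282.79878315 258.28401803]
union_c [215.9 279.9] 0.85 [0.6606 0.1736]
union_c [211.8 141.6] 0.63 [0.6891 0.2772]
```

View pics/c10.png

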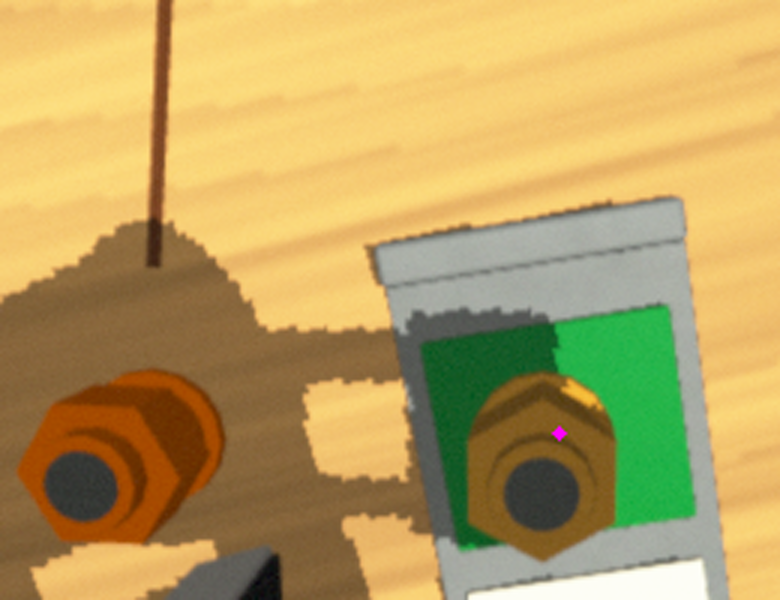

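Candidates: the union at px (281,222), brass, on the green pad, and the one at (131,215), orange plastic, off the rack. The brass one on the pad is meant, and its flats are aligned with the jaws.

>>> {"op": "carry_out", "data": {
  "deltas": [
    {"x":0,"y":0,"z":1,"wx":0,"wy":0,"wz":0,"jaw":100},
    {"x":0,"y":0,"z":1,"wx":0,"wy":0,"wz":0,"jaw":100},
    {"x":0,"y":0,"z":1,"wx":0,"wy":0,"wz":0,"jaw":100},
    {"x":0,"y":0,"z":1,"wx":0,"wy":0,"wz":0,"jaw":100},
    {"x":0,"y":0,"z":0.9,"wx":0,"wy":0,"wz":0,"jaw":100},
    {"x":0,"y":0,"z":0.3,"wx":0,"wy":0,"wz":0,"jaw":100},
    {"x":0,"y":0,"z":0,"wx":0,"wy":0,"wz":0,"jaw":80},
    {"x":0,"y":0,"z":0,"wx":0,"wy":0,"wz":0,"jaw":60},
    {"x":0,"y":0,"z":0,"wx":0,"wy":0,"wz":0,"jaw":60}
  ],
  "squeeze": 35
}}

```text
time_s: 30.58
ee_pos: [0.6628, 0.1711, 0.0272]
eef_rot: [-3.141, -0.002, -0.238]
force: [0.3, -0.7, 0.4]
grip_width: 0.0774
```

>>> {"op": "carry_out", "data": {
  "deltas": [
    {"x":-0.03,"y":0,"z":0.08,"wx":0,"wy":0,"wz":0,"jaw":40},
    {"x":0,"y":0,"z":0,"wx":0,"wy":0,"wz":0,"jaw":0},
    {"x":0,"y":0,"z":0,"wx":0,"wy":0,"wz":0,"jaw":0},
    {"x":0,"y":0,"z":0,"wx":0,"wy":0,"wz":0,"jaw":0},
    {"x":0,"y":0,"z":0,"wx":0,"wy":0,"wz":0,"jaw":0},
    {"x":0,"y":0,"z":0,"wx":0,"wy":0,"wz":0,"jaw":0},
    {"x":0,"y":0,"z":0,"wx":0,"wy":0,"wz":0,"jaw":0},
    {"x":0,"y":0,"z":0,"wx":0,"wy":0,"wz":0,"jaw":0},
    {"x":0,"y":0,"z":0,"wx":0,"wy":0,"wz":0,"jaw":0}
  ],
  "squeeze": 35
}}

```text
time_s: 31.33
ee_pos: [0.6615, 0.1712, 0.0242]
eef_rot: [-3.141, -0.0, -0.239]
force: [1.0, 1.1, 1.5]
grip_width: 0.0361
```

>>> {"op": "carry_out", "data": {
  "deltas": [
    {"x":0,"y":0,"z":-0.3,"wx":0,"wy":0,"wz":0,"jaw":0},
    {"x":0,"y":0,"z":-0.7,"wx":0,"wy":0,"wz":0,"jaw":0},
    {"x":0,"y":0,"z":-1,"wx":0,"wy":0,"wz":0,"jaw":0},
    {"x":0,"y":0,"z":-1,"wx":0,"wy":0,"wz":0,"jaw":0},
    {"x":0,"y":0,"z":-1,"wx":0,"wy":0,"wz":0,"jaw":0},
    {"x":-0.1,"y":0.3,"z":-1,"wx":0,"wy":0,"wz":0,"jaw":0},
    {"x":-0.25,"y":0.67,"z":0,"wx":0,"wy":0,"wz":0,"jaw":0},
    {"x":-0.35,"y":0.975,"z":0,"wx":0,"wy":0,"wz":0,"jaw":0},
    {"x":-0.35,"y":0.975,"z":0,"wx":0,"wy":0,"wz":0,"jaw":0},
    {"x":-0.35,"y":0.975,"z":0,"wx":0,"wy":0,"wz":0,"jaw":0},
    {"x":-0.35,"y":0.975,"z":0,"wx":0,"wy":0,"wz":0,"jaw":0},
    {"x":-0.35,"y":0.975,"z":0,"wx":0,"wy":0,"wz":0,"jaw":0}
  ]
}}

```text
time_s: 32.33
ee_pos: [0.5924, 0.0667, 0.1253]
eef_rot: [-3.141, -0.001, -0.239]
force: [-0.7, -0.2, -2.0]
grip_width: 0.0357
```

>>> {"op": "carry_out", "data": {
  "deltas": [
    {"x":-0.35,"y":0.975,"z":0,"wx":0,"wy":0,"wz":0,"jaw":0},
    {"x":-0.35,"y":0.975,"z":0,"wx":0,"wy":0,"wz":0,"jaw":0},
    {"x":-0.35,"y":0.975,"z":0,"wx":0,"wy":0,"wz":0,"jaw":0},
    {"x":-0.35,"y":0.975,"z":0,"wx":0,"wy":0,"wz":0,"jaw":0},
    {"x":-0.35,"y":0.975,"z":0,"wx":0,"wy":0,"wz":0,"jaw":0},
    {"x":-0.35,"y":0.975,"z":0,"wx":0,"wy":0,"wz":0,"jaw":0},
    {"x":-0.35,"y":0.975,"z":0,"wx":0,"wy":0,"wz":0,"jaw":0},
    {"x":-0.35,"y":0.975,"z":0,"wx":0,"wy":0,"wz":0,"jaw":0},
    {"x":-0.35,"y":0.975,"z":0,"wx":0,"wy":0,"wz":0,"jaw":0},
    {"x":-0.35,"y":0.975,"z":0,"wx":0,"wy":0,"wz":0,"jaw":0},
    {"x":-0.35,"y":0.975,"z":0,"wx":0,"wy":0,"wz":0,"jaw":0},
    {"x":-0.35,"y":0.975,"z":0,"wx":0,"wy":0,"wz":0,"jaw":0}
  ]
}}

```text
time_s: 33.33
ee_pos: [0.4555, -0.1409, 0.1252]
eef_rot: [3.141, -0.001, -0.239]
force: [-0.1, 0.1, -1.8]
grip_width: 0.0358
```

>>> {"op": "carry_out", "data": {
  "deltas": [
    {"x":-0.35,"y":0.975,"z":0,"wx":0,"wy":0,"wz":0,"jaw":0},
    {"x":-0.13,"y":0.35,"z":0,"wx":0,"wy":0,"wz":0,"jaw":0},
    {"x":-0.06,"y":0.18,"z":0,"wx":0,"wy":0,"wz":0,"jaw":0},
    {"x":0,"y":0,"z":0,"wx":0,"wy":0,"wz":0,"jaw":0},
    {"x":0,"y":0,"z":0,"wx":0,"wy":0,"wz":0,"jaw":0}
  ]
}}

```text
time_s: 33.75
ee_pos: [0.4388, -0.1663, 0.1244]
eef_rot: [-3.142, -0.0, -0.239]
force: [-0.0, 0.6, -2.6]
grip_width: 0.0358
```

>>> {"op": "carry_out", "data": {
  "deltas": [
    {"x":-0.03,"y":0,"z":0.5,"wx":0,"wy":0,"wz":0,"jaw":0},
    {"x":0,"y":0,"z":1,"wx":0,"wy":0,"wz":0,"jaw":0},
    {"x":0,"y":0,"z":1,"wx":0,"wy":0,"wz":0,"jaw":0},
    {"x":0,"y":0,"z":1,"wx":0,"wy":0,"wz":0,"jaw":0},
    {"x":0,"y":0,"z":0.7,"wx":0,"wy":0,"wz":0,"jaw":0},
    {"x":0,"y":0,"z":0.4,"wx":0,"wy":0,"wz":0,"jaw":0},
    {"x":0,"y":0,"z":0.2,"wx":0,"wy":0,"wz":0,"jaw":0},
    {"x":0,"y":0,"z":0.1,"wx":0,"wy":0,"wz":0,"jaw":0},
    {"x":0,"y":0,"z":0,"wx":0,"wy":0,"wz":0,"jaw":0},
    {"x":0,"y":0,"z":0,"wx":0,"wy":0,"wz":0,"jaw":0}
  ]
}}

```text
time_s: 34.58
ee_pos: [0.4382, -0.1666, 0.0266]
eef_rot: [3.141, -0.001, -0.239]
force: [-0.7, -1.1, -2.5]
grip_width: 0.0353
```

>>> {"op": "carry_out", "data": {
  "deltas": [
    {"x":0,"y":0,"z":0.1,"wx":0,"wy":0,"wz":0,"jaw":0},
    {"x":0,"y":0,"z":0.06,"wx":0,"wy":0,"wz":0,"jaw":0},
    {"x":0,"y":0,"z":0.04,"wx":0,"wy":0,"wz":0,"jaw":0},
    {"x":0,"y":0,"z":0.02,"wx":0,"wy":0,"wz":0,"jaw":0},
    {"x":0,"y":0,"z":0,"wx":0,"wy":0,"wz":0,"jaw":0},
    {"x":0,"y":0,"z":0,"wx":0,"wy":0,"wz":0,"jaw":0}
  ]
}}

```text
time_s: 35.08
ee_pos: [0.438, -0.1666, 0.0221]
eef_rot: [3.142, -0.0, -0.239]
force: [-2.2, 1.0, 5.6]
grip_width: 0.0356
```

>>> {"op": "carry_out", "data": {
  "deltas": [
    {"x":0,"y":0,"z":0,"wx":0,"wy":0,"wz":0,"jaw":43},
    {"x":0,"y":0,"z":0,"wx":0,"wy":0,"wz":0,"jaw":65},
    {"x":0,"y":0,"z":0,"wx":0,"wy":0,"wz":0,"jaw":65},
    {"x":0,"y":0,"z":0,"wx":0,"wy":0,"wz":0,"jaw":65},
    {"x":0,"y":0,"z":0,"wx":0,"wy":0,"wz":0,"jaw":65},
    {"x":0,"y":0,"z":-0.5,"wx":0,"wy":0,"wz":0,"jaw":65},
    {"x":0,"y":0,"z":-1,"wx":0,"wy":0,"wz":0,"jaw":65},
    {"x":0,"y":0,"z":-1,"wx":0,"wy":0,"wz":0,"jaw":65},
    {"x":0,"y":0,"z":-1,"wx":0,"wy":0,"wz":0,"jaw":65},
    {"x":0,"y":0,"z":-1,"wx":0,"wy":0,"wz":0,"jaw":65},
    {"x":0,"y":0,"z":-1,"wx":0,"wy":0,"wz":0,"jaw":65},
    {"x":0,"y":0,"z":-0.5,"wx":0,"wy":0,"wz":0,"jaw":65}
  ]
}}

```text
time_s: 36.08
ee_pos: [0.4385, -0.1668, 0.1446]
eef_rot: [3.141, -0.003, -0.239]
force: [0.0, -0.3, 1.0]
grip_width: 0.061
```

>>> {"op": "carry_out", "data": {
  "deltas": [
    {"x":-0.4,"y":0.9,"z":-0.6,"wx":0,"wy":0,"wz":0,"jaw":65},
    {"x":-0.4,"y":0.9,"z":-0.6,"wx":0,"wy":0,"wz":0,"jaw":65},
    {"x":-0.4,"y":0.9,"z":-0.6,"wx":0,"wy":0,"wz":0,"jaw":65},
    {"x":-0.4,"y":0.9,"z":0,"wx":0,"wy":0,"wz":0,"jaw":65},
    {"x":-0.4,"y":0.9,"z":0,"wx":0,"wy":0,"wz":0,"jaw":65},
    {"x":-0.4,"y":0.9,"z":0,"wx":0,"wy":0,"wz":0,"jaw":65},
    {"x":-0.4,"y":0.9,"z":0,"wx":0,"wy":0,"wz":0,"jaw":65},
    {"x":-0.4,"y":0.9,"z":0,"wx":0,"wy":0,"wz":0,"jaw":65},
    {"x":-0.4,"y":0.9,"z":0,"wx":0,"wy":0,"wz":0,"jaw":65},
    {"x":0,"y":0,"z":0,"wx":0,"wy":0,"wz":0,"jaw":65},
    {"x":0,"y":0,"z":0,"wx":0,"wy":0,"wz":0,"jaw":65}
  ]
}}

```text
time_s: 37.0
ee_pos: [0.3291, -0.3072, 0.1776]
eef_rot: [-3.141, 0.0, -0.241]
force: [0.1, -0.1, -0.1]
grip_width: 0.0611
```

```bash
python3 - <<'E'
from h import *
o=ctrl.get_obs(); print(o["time_s"],o["ee_pos"],o["force"])
t=ctrl.camera("top"); s=ctrl.camera("scene")
Z=dict(union_c=.035,cup_c=.028,diaphragm_c=.037,valve_c=.033,regulator=0)
for n in ["top","scene"]:
    c=cam(n)
    for l in Z:
        for d in ctrl.mark_of(n,l)[:2]: print(n,l,np.round(d["position"],1),round(d["conf"],2),plane(c,d["position"],Z[l])[:2].round(4))
cv2.imwrite("pics/f_top.png",cv2.resize(t[110:295,265:415],None,fx=3.2,fy=3.2,interpolation=cv2.INTER_CUBIC))
cv2.imwrite("pics/f_scene.png",cv2.resize(s[100:280,100:340],None,fx=3.2,fy=3.2,interpolation=cv2.INTER_CUBIC))
E
```

```text
37.0 [ 0.32914016 -0.30717004  0.17763731] [ 0.14340102 -0.10524838 -0.07429634]
top union_c [149.4 172.8] 0.91 [0.6814 0.2725]
top union_c [252.9 376.1] 0.64 [ 0.4401 -0.1643]
top cup_c [187.8 381.2] 0.81 [ 0.5815 -0.1851]
top diaphragm_c [212.3 162.4] 0.85 [0.5398 0.293 ]
top diaphragm_c [219.7 380.2] 0.83 [ 0.5103 -0.1768]
top valve_c [152.4 383. ] 0.56 [ 0.6596 -0.1928]
top regulator [193.9 297. ] 0.62 [ 0.5788 -0.0019]
scene union_c [134.5 248.4] 0.78 [ 0.4348 -0.1653]
scene union_c [368.4 329.9] 0.66 [0.6895 0.2878]
scene cup_c [165.  190.9] 0.91 [ 0.5785 -0.1746]
scene diaphragm_c [311. 397.] 0.79 [0.555  0.2988]
scene diaphragm_c [144.3 216. ] 0.75 [ 0.5076 -0.1833]
scene valve_c [179.6 149.6] 0.59 [ 0.6637 -0.188 ]
scene regulator [221.5 254. ] 0.93 [0.5702 0.0032]
```

View pics/f_top.png

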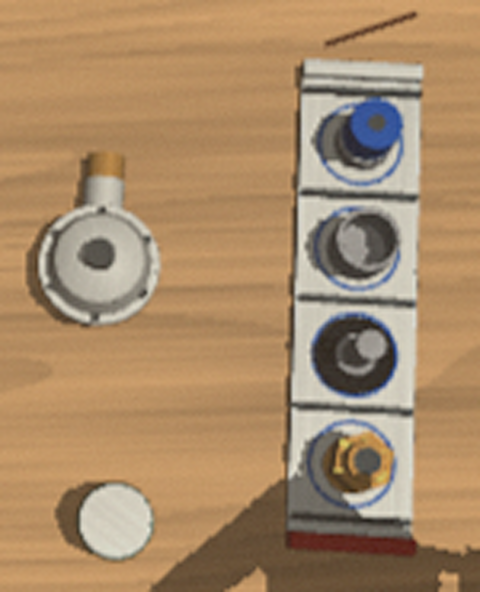

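View pics/f_scene.png

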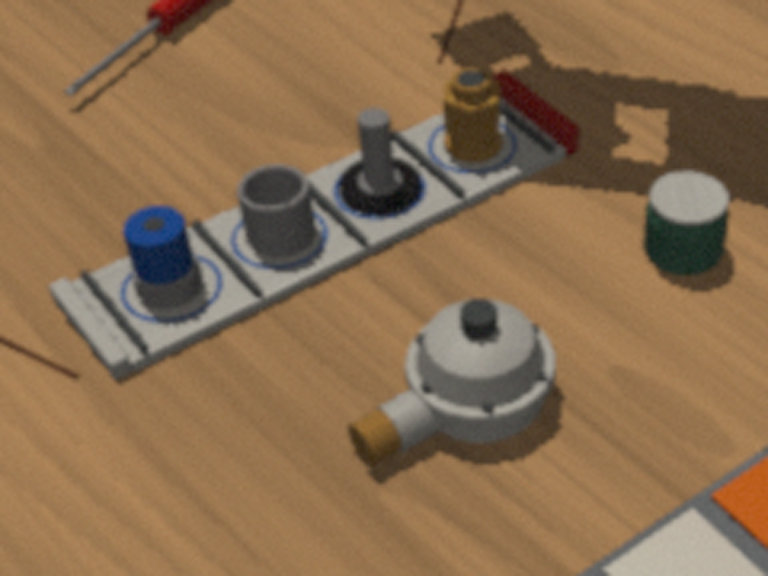

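The four parts stand upright in their rings. From the red end they are union, diaphragm, cup, valve, which is the reverse order. I'll compare the regulator with its first picture, then hand in.

```bash
python3 - <<'E'
from h import *
a=cv2.imread("pics/top0.png")[145:215,270:322]; b=ctrl.camera("top")[145:215,270:322]
print(cv2.phaseCorrelate(cv2.cvtColor(a,6).astype(np.float32),cv2.cvtColor(b,6).astype(np.float32)), np.abs(a.astype(int)-b).mean())
print(ctrl.hand_in())
E
```

```text
((-0.012837371243477946, 0.002862846228026683), 0.9769079552756416) 8.292490842490842
the job is handed in; nothing more can be done
None
```

All four parts are on the assembly rack in reverse order. From the red end they now stand union, diaphragm, cup, valve. The job was handed in at about 37 s of the 122 s allowed.

- **Placing:** I lowered each part until the wrist felt 4–6 N of contact, then opened the jaws and lifted clear. The two look-alikes (orange union, turquoise diaphragm) were never touched.
- **Pictures:** The last top and scene pictures show all four upright inside their blue rings. When released, the gripper was within about 1 mm of each ring centre as measured with the wrist camera.
- **Regulator:** The first and last top pictures show a shift of about 0.01 pixel, so it did not move. The gripper was clear and reading about 0 N.
- **Disagreements:** The top camera placed things about 1–3 mm further to +y than the wrist camera, so I went by the wrist camera. In the last pictures, the networks' part marks scattered by up to about 1 cm from the placed positions. The pictures show no such offset, so I did not act on those marks.

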